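Pack the two-layer bench kit

TASK

Pack the bench kit: lay the awl and the red glue tube on their matching outlines in the grey base tray (awl handle on the wide part of its outline), then stack the blue tray on the base with its four corner pins fully home in the corner sockets, and last stand the blue-label jar that was on the bench between the trays upright in the round white well of the stacked blue tray. Leave the brown dropper bottle and the dotted mug where they are.

Things in the scene. Friction and masses are not known exactly. Their poses are not given: they have to be found in the camera images.
- awl: scribing awl, orange-brown wooden handle, lying flat, 22 (x) x 141 (y) x 22 high; origin at mid-length, on the underside. Handle (22 x 22) from y = -70 to +4, then a thin 4 mm steel shaft to the point at y = +70. Starts on the bench between the trays, y axis within 20 deg of world y.
- awl_handle (a point): middle of the awl's wooden handle, 33 mm towards -y of the awl's origin and 11 mm above the underside: the place to grip it (22 mm wide along the awl's x); near its centre of mass.
- glue_tube: red and white glue tube, rigid, lying flat, 33 (x) x 117 (y) x 27 high at the cap end (+y), thinning to the flat tail at -y; origin at mid-length, on the underside; grip across x at the middle. Starts on the bench between the trays, y axis within 20 deg of world y.
- jar: small closed white jar with a blue label and black cap, 42 diameter x 42 high, standing; origin at the centre of its underside, z up. Grip it round the body (42 mm, from 0 to 33 mm up). It is the only jar on the bench between the trays; others far behind at the back of the table are not part of the work.
- upper_tray: loose blue tray, 0.3 kg, 154 (x) x 196 (y), on four steel pins (8 dia, 14 long) at x +-64, y +-85. Origin: centre, at pin-tip level; floor top z = 20. Black handle bar 76 along x, 12 thick, z = 49 to 65: pinch across y. Round white jar well at x 0, y +55: inner dia 60, wall 6 high, 5 thick (not the square blue well). Either way round fits; seated, origin is 32 above the base's origin.
- base_tray: grey tray fixed to the bench, 154 (x) x 196 (y); origin at the centre of its underside. Floor z = 8; at the corners (x +-64, y +-85) pillars 24 x 24, top z = 46, each with a 14 x 14 socket, 18 deep. Low rims (z = 14) on the long sides. The blue tray's plate rests on the pillar tops.
- awl_pad: black pad 58 (x) x 150 (y) x 4, fixed in one half of the base tray (35 mm off its centre line, axes parallel to it), with a yellow awl outline: wide handle part at y = -70 to +4, thin shaft at +y. Origin at the centre of its underside; top 12 mm above the bench. The awl lies origin over origin, y axes the same way.
- glue_pad: black pad 58 (x) x 150 (y) x 4, fixed in the other half of the base tray, 70 mm from the awl pad, with a plain red 36 x 120 oblong outline along y. Origin at the centre of its underside; top 12 mm above the bench. The glue tube lies on it centred, lengthwise, either way round.
- mug: bystander: white mug with dark dots, 82 x 114 x 91, at the far side of the work; origin at the centre of its underside. Leave it alone.
- bottle: bystander: small brown dropper bottle with a black rubber bulb, 33 diameter x 102 high, standing at the far side of the work; origin at the centre of its underside. Leave it alone.
Mind the look-alikes: they are no part of the job. There is more than one size of the upper_tray; the one meant has the size given above.

How it is judged:
By the outcome, as a careful person would: the job done as asked, in the order asked, and still so for the second after the job is handed in, with the robot touching nothing.
It also fails if it takes over 96 s, if anything falls off the work surface, if the arm or the gripper's body presses on something with over 40 N, if the wrist force passes 120 N, or if a joint passes its speed limit or range.

ROBOT

A 6-joint arm with a two-finger parallel gripper is mounted at the origin on the work surface; the furniture and walls round the work are solid. World frame = base frame: x ahead of the robot, y to its left, z up, the work surface at z = 0. Lengths are in m, angles in rad, forces in N, time in s.
With the tool pointing down it reaches from about 0.3 to 0.775 m from the base axis. Payload 14.6 kg.
Tool frame: the origin (TCP) lies on the centre line of the jaws, within the pads' length; the fingertips stand ctrl.tcp_to_tips ahead of it and the grasp point (between the pads) lies 2 mm behind it (ctrl.tcp_to_tips is the distance from the TCP to the fingertips, in m); z points along the fingers, y is the line along which they close (so a half turn about z gives the same grasp; the last joint's range is limited). The gripper opens to 94 mm and grips with 3 to 60 N. Pads are 16 mm wide; open, the fingers measure 119 mm over their backs; the gripper's body (75 mm by 177 mm) begins 78 mm behind the grasp point.
Start: joints at [1.119, 0.3, 1.521, -0, 1.321, -0.067], TCP at [0.206, 0.51, 0.222] pointing down, gripper open.
Joint ranges: [-3.03, 3.03], [-0.79, 2.21], [0.23, 2.52], [-1.04, 4.18], [0, 3.07], [-2.55, 2.55]. Speed limits (rad/s): [2.22, 2.22, 2.57, 3.14, 3.14, 3.14].

INTERFACE

Orientations are given as [roll, pitch, yaw] about the fixed x, y, z axes, in that order (R = Rz(yaw) Ry(pitch) Rx(roll)).
In Python, from station import telemetry, viewer, hand_in, ctrl gives the robot as it stands.
- The arm moves only by the tool step_arm, never from a script. Its argument "plan" is a list of rows, each an object of numbers: "dx", "dy", "dz": the shift along the tool's x, y, z scaled (see below); "rx", "ry", "rz": the turn, a rotation vector about the tool's x, y, z scaled (see below); "claw": the closure, from 0 (fully open) to 1 (shut). In form: [{"dx": .., "dy": .., "dz": .., "rx": .., "ry": .., "rz": .., "claw": ..}, ...]. A call has 1 to 10 rows; each row shifts and turns the commanded pose from where the row before left it, along the tool's axes as they then stand; what a row does not reach is not made up. The controller multiplies each number of a shift by 0.1 m and each number of a turn by 90 degrees. A row lasts 1/10 s, in which the tool goes at most 50 mm and 8.59 degrees, less where a joint would pass 70% of its speed; a pose out of reach is approached as far as the arm can. A call with a number of a shift or a turn outside -1 to 1 is refused whole. A call with a gripper value outside its range is refused whole. The fingers move at their own pace and stop on an object; "grip_force" is the grip in N (left out, the last holds). Time passes only in rows, so rows that do not move let the fingers close. It gives the time, the measured TCP pose, the force, the opening and the grip force at its end, in the units of the state.
- telemetry.get_obs(): the state, without advancing time (a new reading comes with each control period).
- viewer.camera(name): name is "scene" or "top" or "wrist"; returns a dict with "img" (420x560x3 uint8, red, green, blue), "z_map" (420x560 float32, m along the optical axis (not along the pixel's ray), 0 where there is no reading), "fx", "fy", "cx", "cy" (pixels), "R" (3x3) and "t" (3): a world point X has camera coordinates R X + t; the wrist camera has in their place "tool_from_camera" (4x4, takes a point from camera to tool coordinates, whose origin is the TCP and whose axes are the flange's). Camera axes: x right, y down, z forward; pixel columns grow to the right and rows downward; lengths in m; the calibration is good to about 2 mm. A picture is of the moment at which its call begins: read the wrist's pose just before it.
- hand_in(): hands the job in; it is judged then, once.
Trained networks look in a picture, given as the dict that the camera call returned (one of the last four; its "shot" number tells which), for a name from the list of things; names that differ only in an ending like _2 or _b are one class to them, and where a whole thing is asked for, a point or a joint stands for the part that bears it (a point fixed in the world has none). Each returns a list of dicts, best first, with "score" (0 to 1); they miss things now and then, are a little off and sometimes report something else, mostly with a low value. They report only what shows in the picture. A call takes as long as a camera call. They do not tell look-alikes from the thing itself.
- viewer.recognise(target, picture): "rect" ([left, top, right, bottom] in pixels, round what is visible of it).
The state is a dict: "time_s": time; "qpos": joint angles; "joint_vel": joint speeds; "tau": joint torques, N m; "ee_pos": TCP position; "eef_rot": TCP orientation; "force": force on the tool from outside, world axes, zero at the start; "moment": the same for the moment, N m; "grip_width": finger opening in m; "grip_force": force on a finger pad.
Only numpy, scipy, OpenCV 4.12 (cv2) and the standard library are available. Lean on these libraries where they do the work, as an engineer would, in place of code of your own. Each camera call takes 0.05 s, during which the arm holds its last target. There are 200 camera calls.

## Working session

There is one attempt and no reset: what is moved stays moved. The work goes in short steps, Python scripts to look and compute and a tool call to move; the robot and the scene stay as the last step left them, time stands still between calls to the robot, and variables do not carry over. Pictures are saved under pics/ and viewed, at most 14 in all, crops included, and the job is handed in when it is done.

Besides the shell and the picture viewer there is one more tool, called after ">>>" as a command line: name --argument value ..., lists and objects as JSON in quotes. step_arm: Moves the arm, as the interface text tells. Shifts and turns lie within -1 to 1; 1 stands for 0.1 m of shift or 90 degrees of turn. Its arguments: {"type":"object","properties":{"plan":{"type":"array"},"grip_force":{"type":"number"}},"required":["plan"]}

```bash
mkdir -p pics; ls; cat > h.py <<'E'
import numpy as np,cv2,pickle
from station import telemetry,viewer,hand_in,ctrl
def save(p,n): cv2.imwrite('pics/'+n+'.png',cv2.cvtColor(p['img'],cv2.COLOR_RGB2BGR))
def world(p):
    "HxWx3 world points (static cam)"
    v,u=np.mgrid[0:420,0:560]; z=p['z_map']
    c=np.stack([(u-p['cx'])/p['fx']*z,(v-p['cy'])/p['fy']*z,z],-1)
    return c,(c-p['t'])@np.array(p['R']) if 'R' in p else None
E
python3 - <<'E'
from h import *
print(telemetry.get_obs(),ctrl.tcp_to_tips)
for c in['top','scene']:
    p=viewer.camera(c); save(p,c+'0'); print(c,p['fx'],p['cx'],p['cy'],p['R'],p['t'])
    W=world(p)[1]; np.save(c+'0.npy',W); pickle.dump(p,open(c+'0.pkl','wb'))
    for n in['awl','glue_tube','jar','upper_tray','base_tray','awl_pad','glue_pad','mug','bottle']:
        for r in viewer.recognise(n,p)[:3]:
            a=[int(x) for x in r['rect']]; b=W[min((a[1]+a[3])//2,419),min((a[0]+a[2])//2,559)]
            print(n,round(r['score'],2),a,b.round(3))
E
```

```text
pics
{'time_s': 0.0, 'qpos': array([ 1.11936794e+00,  3.00485800e-01,  1.52156232e+00, -1.34952641e-05,
        1.32073211e+00, -6.66250104e-02]), 'joint_vel': array([-0.00023923,  0.00059475,  0.0007443 , -0.00134661,  0.00085756,
        0.00211739]), 'tau': array([-9.46175969e-04, -5.31806016e+01, -3.52728403e+01,  7.07883085e-02,
        2.44182476e-02, -7.90000445e-05]), 'ee_pos': array([0.20636905, 0.50955194, 0.2218862 ]), 'eef_rot': array([-3.14040684e+00, -6.60211837e-05,  2.75679258e+00]), 'force': array([-0.78886664, -0.59449601,  0.43790075]), 'moment': array([ 0.01082704,  0.02197584, -0.0105026 ]), 'grip_force': 0.0, 'grip_width': 0.09388022180913211} 0.017
top 514.6477010907515 275.36137854917297 206.4586099797936 [[-0.02759163 -0.99961848  0.00126237]
 [-0.98849898  0.02709682 -0.14878012]
 [ 0.14868915 -0.00535293 -0.9888695 ]] [-0.00361888  0.62258113  1.44052382]
awl 0.71 [260, 189, 288, 201] [ 0.66  -0.018  0.02 ]
glue_tube 0.58 [258, 222, 294, 238] [ 0.558 -0.021  0.012]
jar 0.45 [259, 266, 270, 281] [0.433 0.017 0.043]
upper_tray 0.93 [132, 202, 210, 270] [0.543
[... 417 characters left out ...]
 0.57279432 -0.81969003 -0.0038633 ]
 [-0.59564285 -0.41298442 -0.68895099]
 [ 0.56313077  0.39692836 -0.72479763]] [-0.35216776  0.37216865  0.80370334]
awl 0.74 [284, 192, 317, 204] [ 0.655 -0.022  0.016]
awl 0.16 [127, 138, 219, 211] [0.542 0.273 0.022]
glue_tube 0.71 [252, 216, 302, 240] [ 0.55  -0.031  0.015]
jar 0.77 [215, 238, 239, 262] [0.424 0.005 0.041]
upper_tray 0.69 [201, 107, 263, 140] [0.773 0.274 0.032]
upper_tray 0.6 [126, 140, 219, 210] [0.536 0.27  0.025]
base_tray 0.94 [303, 237, 425, 351] [ 0.509 -0.271  0.013]
awl_pad 0.93 [334, 253, 408, 311] [ 0.542 -0.269  0.013]
mug 0.74 [333, 136, 376, 182] [ 0.769 -0.094  0.09 ]
bottle 0.63 [255, 119, 270, 155] [0.741 0.149 0.062]
```

```bash
python3 - <<'E'
from h import *
I=cv2.imread('pics/top0.png')[115:295,120:420]; cv2.imwrite('pics/c0.png',cv2.resize(I,None,fx=2.6,fy=2.6,interpolation=cv2.INTER_CUBIC))
W=np.load('top0.npy');p=pickle.load(open('top0.pkl','rb'))
def pca(r,zl,zh,n):
    l,t,rr,b=r; Q=W[t:b,l:rr].reshape(-1,3); Q=Q[(Q[:,2]>zl)&(Q[:,2]<zh)]
    rect=cv2.minAreaRect((Q[:,:2]*1000).astype(np.float32)); print(n,len(Q),rect,Q.mean(0).round(4))
pca((250,183,298,207),.006,.04,'awl'); pca((250,216,300,244),.005,.04,'glue'); pca((252,258,278,288),.03,.06,'jar')
pca((125,195,218,278),.012,.03,'tray'); pca((125,195,218,278),.055,.08,'bar')
pca((318,205,412,285),.041,.055,'base pillars');pca((318,205,412,285),.0105,.0135,'pads')
E
```

```text
awl 197 ((664.59619140625, -5.854225158691406), (119.31414794921875, 70.03665924072266), 88.47557830810547) [ 0.6608 -0.0143  0.0157]
glue 344 ((559.421875, -16.49555206298828), (144.87863159179688, 78.8078384399414), 89.92362976074219) [ 0.553  -0.0156  0.0144]
jar 162 ((432.5375671386719, 16.218534469604492), (38.4609375, 39.48807144165039), 70.1776123046875) [0.4317 0.0165 0.0417]
tray 3335 ((549.9746704101562, 294.0020751953125), (223.06533813476562, 153.95567321777344), 72.60332489013672) [0.5453 0.2813 0.0215]
bar 127 ((545.839599609375, 281.46856689453125), (14.062695503234863, 74.77660369873047), 72.46035766601562) [0.5451 0.2806 0.0639]
base pillars 183 ((491.32977294921875, -276.78515625), (220.3406982421875, 181.24005126953125), 84.5997085571289) [ 0.5075 -0.2655  0.0463]
pads 949 ((507.3009338378906, -263.3187255859375), (193.89024353027344, 153.84283447265625), 84.79540252685547) [ 0.5068 -0.2666  0.0119]
```

View pics/c0.png

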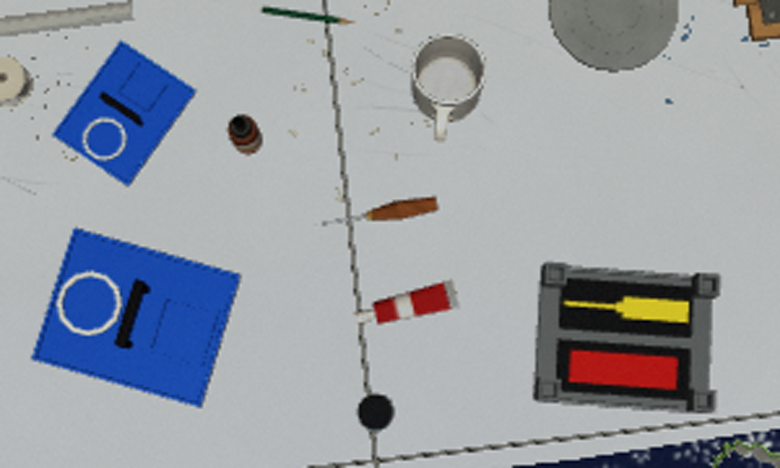

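The crop shows the big blue tray on the left (its well at about (90,303)) and the smaller look-alike above it. The awl is at (400,210) with its handle to the right, the glue tube at (415,300) and the jar at (375,411). The base tray is on the right, with the awl outline's handle to the right (-y).

```bash
cat >> h.py <<'E'
from scipy.spatial.transform import Rotation as Ro
def pose():
    o=telemetry.get_obs(); return np.array(o['ee_pos']),Ro.from_euler('xyz',o['eef_rot'])
def go(xyz,yawdeg):
    "rotation first, then shift, both in move units; tool held straight down"
    P,R=pose(); T=Ro.from_euler('xyz',[180,0,yawdeg],degrees=True)
    print('now',P.round(4),R.as_euler('xyz',degrees=True).round(2),
      'turn',((R.inv()*T).as_rotvec()/(np.pi/2)).round(3),'shift(after turn)',(T.inv().apply(np.array(xyz)-P)/.1).round(3))
def wrist(n=None):
    P,R=pose(); p=viewer.camera('wrist'); c=world(p)[0]; M=np.array(p['tool_from_camera'])
    if n: save(p,n)
    return p,R.apply((c.reshape(-1,3)@M[:3,:3].T+M[:3,3])).reshape(c.shape)+P
E
python3 - <<'E'
from h import *
go([.58,-.02,.30],90)
p,W=wrist(); print(p['tool_from_camera'],p['fx'])
E
```

```text
now [0.2064 0.5098 0.2225] [180.     0.   157.96] turn [0.    0.    0.755] shift(after turn) [-5.298  3.736 -0.775]
[[-1.41708761e-03 -9.68202941e-01 -2.50162060e-01  7.26503779e-02]
 [ 9.99998977e-01 -1.42088966e-03 -1.65399225e-04  8.45487500e-04]
 [-1.95312669e-04 -2.50162038e-01  9.68203964e-01 -1.62591102e-01]
 [ 0.00000000e+00  0.00000000e+00  0.00000000e+00  1.00000000e+00]] 367.9046428460966
```

>>> step_arm --plan '[{"rz":0.084,"dz":-0.086},{"rz":0.084,"dz":-0.086},{"rz":0.084,"dz":-0.086},{"rz":0.084,"dz":-0.086},{"rz":0.084,"dz":-0.086},{"rz":0.084,"dz":-0.086},{"rz":0.084,"dz":-0.086},{"rz":0.084,"dz":-0.086},{"rz":0.083,"dz":-0.087}]'

```text
$.plan[0]: bad value
```

>>> step_arm --plan '[{"dx":-0.3,"dy":0.21},{"dx":-0.3,"dy":0.21},{"dx":-0.3,"dy":0.21},{"dx":-0.3,"dy":0.21},{"dx":-0.3,"dy":0.21},{"dx":-0.3,"dy":0.21},{"dx":-0.3,"dy":0.21},{"dx":-0.3,"dy":0.21},{"dx":-0.3,"dy":0.21},{"dx":-0.3,"dy":0.21}]'

```text
$.plan[0]: bad value
```

>>> step_arm --plan '[{"dx":-0.3,"dy":0.21},{"dx":-0.3,"dy":0.21},{"dx":-0.3,"dy":0.21},{"dx":-0.3,"dy":0.21},{"dx":-0.3,"dy":0.21},{"dx":-0.3,"dy":0.21},{"dx":-0.3,"dy":0.21},{"dx":-0.2,"dy":0.16},{},{}]'

```text
$.plan[0]: bad value
```

```bash
python3 - <<'E'
from h import *
p,W=wrist('w1'); np.save('w1.npy',W); pickle.dump(p,open('w1.pkl','wb'))
print(pose()[0],telemetry.get_obs()['time_s'])
for n in['awl','awl_handle','glue_tube','jar']:
    for r in viewer.recognise(n,p)[:2]:
        a=[int(x) for x in r['rect']]; b=W[(a[1]+a[3])//2,(a[0]+a[2])//2]; print(n,r['score'],a,b)
E
```

```text
[0.20645076 0.50977999 0.22245962] 1.1
```

View pics/w1.png

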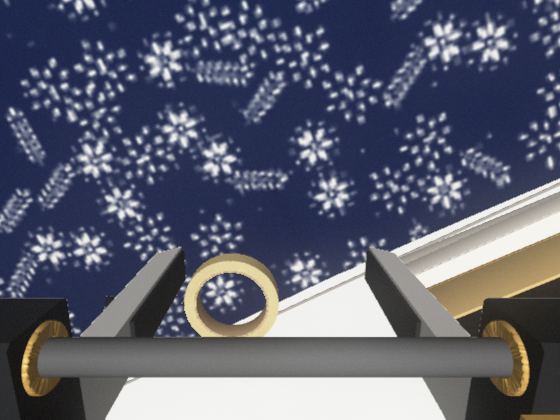

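The moves were refused because every row needs all its fields, so this picture shows only the start pose: rug and table edge. I'll resend with full rows.

>>> step_arm --plan '[{"dx":0,"dy":0,"dz":-0.086,"rx":0,"ry":0,"rz":0.084,"claw":0},{"dx":0,"dy":0,"dz":-0.086,"rx":0,"ry":0,"rz":0.084,"claw":0},{"dx":0,"dy":0,"dz":-0.086,"rx":0,"ry":0,"rz":0.084,"claw":0},{"dx":0,"dy":0,"dz":-0.086,"rx":0,"ry":0,"rz":0.084,"claw":0},{"dx":0,"dy":0,"dz":-0.086,"rx":0,"ry":0,"rz":0.084,"claw":0},{"dx":0,"dy":0,"dz":-0.086,"rx":0,"ry":0,"rz":0.084,"claw":0},{"dx":0,"dy":0,"dz":-0.086,"rx":0,"ry":0,"rz":0.084,"claw":0},{"dx":0,"dy":0,"dz":-0.086,"rx":0,"ry":0,"rz":0.084,"claw":0},{"dx":0,"dy":0,"dz":-0.086,"rx":0,"ry":0,"rz":0.083,"claw":0}]'

```text
time_s: 2.2
ee_pos: [0.2064, 0.5098, 0.3002]
eef_rot: [-3.142, 0.0, 1.565]
force: [0.3, 0.9, 0.9]
grip_width: 0.0938
grip_force: 0.0
```

>>> step_arm --plan '[{"dx":-0.3,"dy":0.21,"dz":0,"rx":0,"ry":0,"rz":0,"claw":0},{"dx":-0.3,"dy":0.21,"dz":0,"rx":0,"ry":0,"rz":0,"claw":0},{"dx":-0.3,"dy":0.21,"dz":0,"rx":0,"ry":0,"rz":0,"claw":0},{"dx":-0.3,"dy":0.21,"dz":0,"rx":0,"ry":0,"rz":0,"claw":0},{"dx":-0.3,"dy":0.21,"dz":0,"rx":0,"ry":0,"rz":0,"claw":0},{"dx":-0.3,"dy":0.21,"dz":0,"rx":0,"ry":0,"rz":0,"claw":0},{"dx":-0.3,"dy":0.21,"dz":0,"rx":0,"ry":0,"rz":0,"claw":0},{"dx":-0.3,"dy":0.21,"dz":0,"rx":0,"ry":0,"rz":0,"claw":0},{"dx":-0.3,"dy":0.21,"dz":0,"rx":0,"ry":0,"rz":0,"claw":0}]'

```text
time_s: 3.1
ee_pos: [0.3961, 0.2384, 0.3]
eef_rot: [3.141, -0.0, 1.571]
force: [0.2, 0.1, 0.3]
grip_width: 0.0939
grip_force: 0.0
```

>>> step_arm --plan '[{"dx":-0.3,"dy":0.21,"dz":0,"rx":0,"ry":0,"rz":0,"claw":0},{"dx":-0.3,"dy":0.21,"dz":0,"rx":0,"ry":0,"rz":0,"claw":0},{"dx":-0.3,"dy":0.21,"dz":0,"rx":0,"ry":0,"rz":0,"claw":0},{"dx":-0.3,"dy":0.21,"dz":0,"rx":0,"ry":0,"rz":0,"claw":0},{"dx":-0.3,"dy":0.21,"dz":0,"rx":0,"ry":0,"rz":0,"claw":0},{"dx":-0.3,"dy":0.21,"dz":0,"rx":0,"ry":0,"rz":0,"claw":0},{"dx":-0.3,"dy":0.21,"dz":0,"rx":0,"ry":0,"rz":0,"claw":0},{"dx":-0.3,"dy":0.21,"dz":0,"rx":0,"ry":0,"rz":0,"claw":0},{"dx":0,"dy":0,"dz":0,"rx":0,"ry":0,"rz":0,"claw":0}]'

```text
time_s: 4.0
ee_pos: [0.5648, -0.0033, 0.299]
eef_rot: [-3.141, 0.0, 1.568]
force: [-0.2, 0.2, 0.1]
grip_width: 0.094
grip_force: 0.0
```

```bash
python3 - <<'E'
from h import *
p,W=wrist('w2'); np.save('w2.npy',W); pickle.dump(p,open('w2.pkl','wb'))
print(pose()[0],telemetry.get_obs()['time_s'])
for n in['awl','awl_handle','glue_tube','jar']:
    for r in viewer.recognise(n,p)[:2]:
        a=[int(x) for x in r['rect']]; b=W[(a[1]+a[3])//2,(a[0]+a[2])//2]; print(n,r['score'],a,b)
E
```

```text
[ 0.56394916 -0.00161977  0.29915937] 4.05
awl 0.62 [342, 158, 360, 227] [ 0.656743   -0.01499007  0.02176645]
awl_handle 0.95 [347, 130, 360, 228] [6.59110326e-01 3.74050880e-04 1.83823138e-02]
glue_tube 0.96 [247, 149, 289, 240] [ 0.55582651 -0.017798    0.01795918]
```

View pics/w2.png

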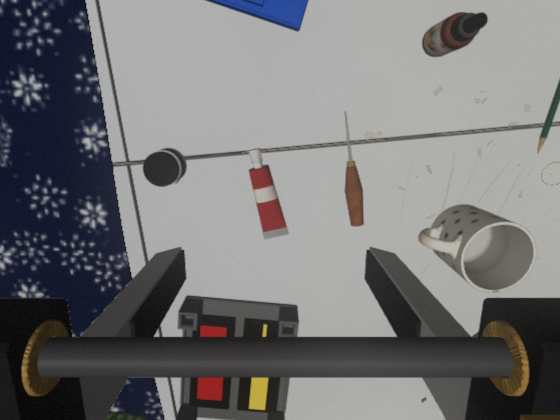

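The wrist view shows the jar at (162,167), the glue tube at (268,195) with its cap up (+y), the awl at (353,180) with its tip up (+y), and the base tray at the bottom (240,355).

```bash
cat >> h.py <<'E'
def seg(p,W,roi,f,name):
    "min-area rectangle (mm) and median z of masked points in roi (l,t,r,b)"
    l,t,r,b=roi; I=p['img'][t:b,l:r].astype(int); Q=W[t:b,l:r]
    m=f(I[...,0],I[...,1],I[...,2],Q[...,2])&(p['z_map'][t:b,l:r]>0)
    m=cv2.morphologyEx(m.astype(np.uint8),cv2.MORPH_OPEN,np.ones((2,2)))>0
    q=Q[m]; A=q[:,:2]*1000; e=np.linalg.svd(A-A.mean(0),full_matrices=False)[2][0]
    print(name,len(q),np.round(cv2.minAreaRect(A.astype(np.float32))[:2],1).tolist() if 0 else [np.round(x,1).tolist() for x in cv2.minAreaRect(A.astype(np.float32))],'mean',q.mean(0).round(4),'axis',round(np.degrees(np.arctan2(e[1],e[0]))%180,1),'zmax',q[:,2].max().round(4))
    return q
E
python3 - <<'E'
from h import *
p=pickle.load(open('w2.pkl','rb'));W=np.load('w2.npy')
seg(p,W,(335,150,370,235),lambda r,g,b,z:(r-b>35),'handle')
seg(p,W,(335,100,370,162),lambda r,g,b,z:(r+g+b<330),'shaft')
seg(p,W,(240,140,300,245),lambda r,g,b,z:(r-b>60),'glue red')
seg(p,W,(240,140,300,245),lambda r,g,b,z:(z>.006),'glue all')
seg(p,W,(135,140,195,195),lambda r,g,b,z:(z>.036),'jar top')
print(p['img'][100:165,344:352].sum(-1)[::8])
E
```

```text
handle 761 [[636.3, 14.6], [45.6, 174.1], 37.0] mean [ 0.6615 -0.0202  0.0202] axis 103.1 zmax 0.4615
shaft 77 [[747.9, 16.2], [22.5, 220.1], 77.0] mean [ 0.6955  0.0319 -0.1633] axis 166.9 zmax 0.012
glue red 862 [[554.1, -0.6], [35.4, 139.4], 5.0] mean [ 0.5552 -0.0314  0.0169] axis 102.7 zmax 0.4615
glue all 1444 [[542.9, 2.6], [55.4, 131.7], 4.2] mean [ 0.5521 -0.0141  0.0176] axis 103.0 zmax 0.4615
jar top 976 [[479.7, 41.8], [176.9, 38.7], 30.7] mean [0.4347 0.0152 0.042 ] axis 30.1 zmax 0.4615
[[530 521 528 523 522 527 525 524]
 [525 525 524 527 522 527 524 529]
 [497 423 422 494 521 516 526 521]
 [523 459 405 436 499 526 523 527]
 [528 518 463 413 410 483 515 529]
 [494 490 460 422 396 381 415 429]
 [520 524 526 465 406 392 404 485]
 [523 520 529 522 441 386 382 390]
 [524 527 439 323 307 326 316 311]]
```

```bash
sed -i "s/(p\['z_map'\]\[t:b,l:r\]>0)/(Q[...,2]>-.01)\&(Q[...,2]<.1)/; s/    q=Q\[m\]; A=/    q=Q[m]; q=q[np.linalg.norm(q[:,:2]-np.median(q[:,:2],0),axis=1)<R]; A=/; s/def seg(p,W,roi,f,name)/def seg(p,W,roi,f,name,R=.09)/" h.py
python3 - <<'E'
from h import *
p=pickle.load(open('w2.pkl','rb'));W=np.load('w2.npy')
seg(p,W,(335,150,370,235),lambda r,g,b,z:(r-b>35)&(z>.004),'handle',.045)
seg(p,W,(240,140,300,245),lambda r,g,b,z:(r-b>60)&(z>.004),'glue red',.06)
seg(p,W,(240,140,300,245),lambda r,g,b,z:(z>.006),'glue all',.07)
seg(p,W,(135,140,195,195),lambda r,g,b,z:(z>.036),'jar top',.03)
seg(p,W,(170,280,310,420),lambda r,g,b,z:(z>.04)&(z<.052),'pillars',.15)
E
```

```text
handle 757 [[662.4, -19.9], [18.2, 80.5], 10.0] mean [ 0.6619 -0.0205  0.0185] axis 98.8 zmax 0.0232
glue red 779 [[551.6, -27.3], [27.6, 81.0], 18.4] mean [ 0.5545 -0.0288  0.0149] axis 105.6 zmax 0.0279
glue all 1438 [[539.9, -16.6], [49.4, 100.2], 15.7] mean [ 0.5521 -0.0145  0.0158] axis 104.0 zmax 0.0284
jar top 966 [[434.6, 12.8], [39.1, 42.9], 15.9] mean [0.4346 0.0153 0.0415] axis 42.2 zmax 0.0449
pillars 537 [[513.9, -193.5], [56.7, 168.1], 86.9] mean [ 0.5089 -0.1825  0.0413] axis 175.4 zmax 0.0488
```

```bash
python3 - <<'E'
from h import *
W=np.load('top0.npy').reshape(-1,3)
q=W[(W[:,0]>.69)&(W[:,0]<.9)&(abs(W[:,1]+.09)<.08)&(W[:,2]>.03)&(W[:,2]<.11)]
print(len(q),q.min(0),q.max(0)); 
for x in np.arange(.7,.86,.02):
    s=q[abs(q[:,0]-x)<.01]; print(x.round(2), len(s) and (s[:,1].min(),s[:,1].max(),s[:,2].max()))
go([.662,-.0205,.12],99)
E
```

```text
430 [ 0.73095936 -0.11358922  0.03022832] [ 0.84288315 -0.03319482  0.09642297]
0.7 0
0.72 0
0.74 (np.float64(-0.06898443805010718), np.float64(-0.05724738545700401), np.float64(0.08385164055802927))
0.76 (np.float64(-0.09824263970437849), np.float64(-0.0524261438514613), np.float64(0.09486372241805824))
0.78 (np.float64(-0.11108493897605205), np.float64(-0.03604193777050998), np.float64(0.09642297032036291))
0.8 (np.float64(-0.11358922176782249), np.float64(-0.03319481827206121), np.float64(0.095336965141317))
0.82 (np.float64(-0.11098328864666537), np.float64(-0.03634896948337325), np.float64(0.09628582302456334))
0.84 (np.float64(-0.10301927379670775), np.float64(-0.045534211310958396), np.float64(0.09596680282830537))
0.86 0
now [0.5631 0.0006 0.3001] [ 1.7998e+02 -1.0000e-02  9.0060e+01] turn [ 0.    -0.    -0.099] shift(after turn) [-0.363  0.943  1.801]
```

>>> step_arm --plan '[{"dx":0,"dy":0,"dz":0,"rx":0,"ry":0,"rz":-0.05,"claw":0.35},{"dx":0,"dy":0,"dz":0,"rx":0,"ry":0,"rz":-0.05,"claw":0.35},{"dx":-0.052,"dy":0.135,"dz":0.257,"rx":0,"ry":0,"rz":0,"claw":0.35},{"dx":-0.052,"dy":0.135,"dz":0.257,"rx":0,"ry":0,"rz":0,"claw":0.35},{"dx":-0.052,"dy":0.135,"dz":0.257,"rx":0,"ry":0,"rz":0,"claw":0.35},{"dx":-0.052,"dy":0.135,"dz":0.257,"rx":0,"ry":0,"rz":0,"claw":0.35},{"dx":-0.052,"dy":0.135,"dz":0.257,"rx":0,"ry":0,"rz":0,"claw":0.35},{"dx":-0.052,"dy":0.135,"dz":0.257,"rx":0,"ry":0,"rz":0,"claw":0.35},{"dx":-0.052,"dy":0.135,"dz":0.257,"rx":0,"ry":0,"rz":0,"claw":0.35},{"dx":0,"dy":0,"dz":0,"rx":0,"ry":0,"rz":0,"claw":0.35}]'

```text
time_s: 5.25
ee_pos: [0.6615, -0.0206, 0.1163]
eef_rot: [-3.136, -0.001, 1.729]
force: [-1.2, 0.4, -0.7]
grip_width: 0.0611
grip_force: 0.0
```

```bash
python3 - <<'E'
from h import *
p,W=wrist('w3'); np.save('w3.npy',W); pickle.dump(p,open('w3.pkl','wb'))
for r in viewer.recognise('awl_handle',p)[:1]: print(r)
seg(p,W,(180,180,380,330),lambda r,g,b,z:(r-b>35)&(z>.004)&(z<.03),'handle',.045)
go([.662,-.0205,.021],99)
E
```

```text
{'rect': [265.8, 80.9, 290.7, 274.9], 'score': 0.92}
handle 1799 [[663.3, -24.1], [17.8, 71.6], 8.5] mean [ 0.6628 -0.0229  0.0189] axis 99.2 zmax 0.0225
now [ 0.6622 -0.0206  0.1207] [-179.99   -0.     99.05] turn [-0.    -0.     0.001] shift(after turn) [ 0.002 -0.002  0.997]
```

View pics/w3.png

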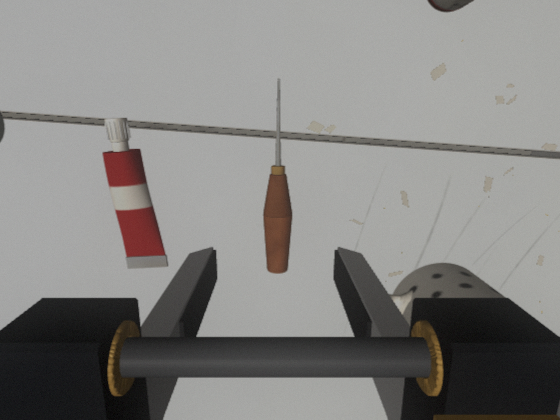

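The awl lies centred between the open fingers, handle at (278,225) and shaft straight up the image. Now I'll go down and grip.

>>> step_arm --plan '[{"dx":-0.03,"dy":0.01,"dz":0.2,"rx":0,"ry":0,"rz":0,"claw":0.35},{"dx":0,"dy":0,"dz":0.25,"rx":0,"ry":0,"rz":0,"claw":0.35},{"dx":0,"dy":0,"dz":0.25,"rx":0,"ry":0,"rz":0,"claw":0.35},{"dx":0,"dy":0,"dz":0.2,"rx":0,"ry":0,"rz":0,"claw":0.35},{"dx":0,"dy":0,"dz":0.1,"rx":0,"ry":0,"rz":0,"claw":0.35},{"dx":0,"dy":0,"dz":0,"rx":0,"ry":0,"rz":0,"claw":0.35},{"dx":0,"dy":0,"dz":0,"rx":0,"ry":0,"rz":0,"claw":1},{"dx":0,"dy":0,"dz":0,"rx":0,"ry":0,"rz":0,"claw":1},{"dx":0,"dy":0,"dz":0,"rx":0,"ry":0,"rz":0,"claw":1},{"dx":0,"dy":0,"dz":0,"rx":0,"ry":0,"rz":0,"claw":1}]' --grip_force 20

```text
time_s: 6.35
ee_pos: [0.6642, -0.0242, 0.0206]
eef_rot: [3.141, 0.0, 1.728]
force: [-0.6, 0.3, 0.2]
grip_width: 0.0326
grip_force: 0.0
```

```bash
python3 - <<'E'
from h import *
o=telemetry.get_obs(); print(o['grip_width'],o['grip_force'],o['force'])
go([.55,-.20,.25],90)
E
```

```text
0.0325775332254514 0.0 [-0.5863043   0.29938883  0.2265278 ]
now [ 0.6642 -0.0242  0.0206] [1.7995e+02 1.0000e-02 9.9000e+01] turn [0.001 0.    0.1  ] shift(after turn) [-1.758 -1.142 -2.294]
```

>>> step_arm --plan '[{"dx":0,"dy":0,"dz":0,"rx":0,"ry":0,"rz":0,"claw":1},{"dx":0,"dy":0,"dz":0,"rx":0,"ry":0,"rz":0,"claw":1},{"dx":0,"dy":0,"dz":0,"rx":0,"ry":0,"rz":0,"claw":1},{"dx":0,"dy":0,"dz":-0.1,"rx":0,"ry":0,"rz":0,"claw":1},{"dx":0,"dy":0,"dz":-0.3,"rx":0,"ry":0,"rz":0,"claw":1},{"dx":0,"dy":0,"dz":-0.4,"rx":0,"ry":0,"rz":0,"claw":1},{"dx":0,"dy":0,"dz":-0.4,"rx":0,"ry":0,"rz":0,"claw":1},{"dx":0,"dy":0,"dz":-0.4,"rx":0,"ry":0,"rz":0.08,"claw":1},{"dx":0,"dy":0,"dz":-0.4,"rx":0,"ry":0,"rz":0.08,"claw":1},{"dx":0,"dy":0,"dz":-0.3,"rx":0,"ry":0,"rz":0,"claw":1}]'

```text
time_s: 7.35
ee_pos: [0.664, -0.0241, 0.2536]
eef_rot: [3.139, -0.0, 1.472]
force: [-0.5, 1.1, -0.5]
grip_width: 0.0215
grip_force: 20.0
```

>>> step_arm --plan '[{"dx":-0.33,"dy":-0.125,"dz":0,"rx":0,"ry":0,"rz":0,"claw":1},{"dx":-0.33,"dy":-0.125,"dz":0,"rx":0,"ry":0,"rz":0,"claw":1},{"dx":-0.33,"dy":-0.125,"dz":0,"rx":0,"ry":0,"rz":0,"claw":1},{"dx":-0.33,"dy":-0.125,"dz":0,"rx":0,"ry":0,"rz":0,"claw":1},{"dx":-0.33,"dy":-0.125,"dz":0,"rx":0,"ry":0,"rz":0,"claw":1},{"dx":-0.33,"dy":-0.125,"dz":0,"rx":0,"ry":0,"rz":0,"claw":1},{"dx":-0.33,"dy":-0.125,"dz":0,"rx":0,"ry":0,"rz":0,"claw":1},{"dx":-0.33,"dy":-0.125,"dz":0,"rx":0,"ry":0,"rz":0,"claw":1},{"dx":-0.33,"dy":-0.125,"dz":0,"rx":0,"ry":0,"rz":0,"claw":1},{"dx":-0.33,"dy":-0.125,"dz":0,"rx":0,"ry":0,"rz":0,"claw":1}]'

```text
time_s: 8.35
ee_pos: [0.5076, -0.3421, 0.2507]
eef_rot: [3.141, 0.0, 1.477]
force: [0.6, -1.2, -1.2]
grip_width: 0.0217
grip_force: 20.0
```

>>> step_arm --plan '[{"dx":0,"dy":0,"dz":0,"rx":0,"ry":0,"rz":0,"claw":1},{"dx":0,"dy":0,"dz":0,"rx":0,"ry":0,"rz":0,"claw":1},{"dx":0,"dy":0,"dz":0,"rx":0,"ry":0,"rz":0,"claw":1}]'

```text
time_s: 8.65
ee_pos: [0.5089, -0.3401, 0.2503]
eef_rot: [3.141, -0.0, 1.477]
force: [1.0, 0.6, -0.2]
grip_width: 0.0216
grip_force: 20.0
```

```bash
python3 - <<'E'
from h import *
p,W=wrist('w4'); np.save('w4.npy',W); pickle.dump(p,open('w4.pkl','wb'))
print(pose()[0],pose()[1].as_euler('xyz',degrees=True))
for n in ['base_tray','awl_pad','glue_pad','awl_handle']:
    for r in viewer.recognise(n,p)[:1]: print(n,r)
E
```

```text
[ 0.50902046 -0.33994747  0.25019338] [ 1.79989222e+02 -2.76470692e-03  8.46743803e+01]
base_tray {'rect': [183.1, 6.2, 351.5, 217.1], 'score': 0.91}
glue_pad {'rect': [206.3, 44.5, 263.1, 190.9], 'score': 0.74}
awl_handle {'rect': [255.6, 45.1, 294.8, 336.1], 'score': 0.82}
```

View pics/w4.png

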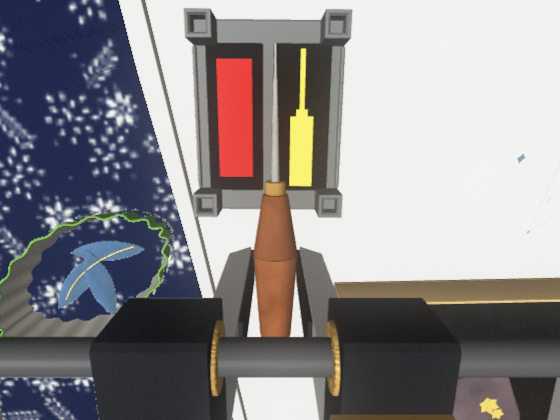

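The base tray fills (190..350, 10..215): red outline at (235,118), yellow outline at (302,120) with its handle towards the robot's lower side. The awl is held straight, ferrule end at (275,182).

```bash
python3 - <<'E'
from h import *
p=pickle.load(open('w4.pkl','rb'));W=np.load('w4.npy')
seg(p,W,(205,45,265,190),lambda r,g,b,z:(r-g>90)&(r-b>90)&(z<.02),'red',.08)
y=seg(p,W,(284,40,325,195),lambda r,g,b,z:(r-b>90)&(g-b>70)&(z<.02),'yellow',.09)
pl=seg(p,W,(180,0,360,222),lambda r,g,b,z:(z>.042)&(z<.051),'pillars',.16)
c=[]
for n,roi in dict(tl=(180,5,220,50),tr=(315,5,360,45),bl=(188,185,225,222),br=(312,185,348,222)).items():
    q=seg(p,W,roi,lambda r,g,b,z:(z>.042)&(z<.051),n,.03)
    m=cv2.minAreaRect((q[:,:2]*1000).astype(np.float32)); c.append(m[0])
c=np.array(c);print('centre',c.mean(0)); 
for i,j in((0,2),(1,3),(0,1),(2,3)):
    d=c[i]-c[j]; print(np.linalg.norm(d),np.degrees(np.arctan2(d[1],d[0])))
# held awl: points above z=.2 in tool frame
P,R=pose(); Q=W[120:300,240:310]; I=p['img'][120:300,240:310].astype(int)
m=(I[...,0]-I[...,2]>30)&(Q[...,2]>.2)&(Q[...,2]<.3); t=R.inv().apply(Q[m]-P); print('awl tool',t.min(0),t.max(0),len(t))
m=(t[:,0]>.03);print(np.polyfit(t[:,0],t[:,1],1), np.percentile(t[:,2],[1,5,50,95]))
E
```

```text
red 4092 [[486.2, -264.7], [120.6, 60.0], 84.1] mean [ 0.4751 -0.2614  0.0145] axis 84.4 zmax 0.4129
yellow 2008 [[536.8, -272.3], [40.6, 138.0], 3.1] mean [ 0.5425 -0.2891  0.0143] axis 84.3 zmax 0.4129
pillars 1262 [[514.9, -252.6], [188.0, 161.2], 84.2] mean [ 0.5157 -0.1966  0.0478] axis 173.9 zmax 0.4129
tl 579 [[454.2, -169.8], [35.5, 23.6], 83.9] mean [ 0.4539 -0.1756  0.0451] axis 69.7 zmax 0.0489
tr 559 [[586.1, -183.6], [34.5, 33.5], 84.8] mean [ 0.582  -0.1882  0.0426] axis 30.2 zmax 0.0484
bl 383 [[432.9, -350.9], [36.3, 29.2], 83.5] mean [ 0.4363 -0.3459  0.0423] axis 62.8 zmax 0.0482
br 397 [[568.0, -364.2], [38.0, 32.2], 86.2] mean [ 0.5653 -0.3595  0.0395] axis 119.3 zmax 0.0487
centre [ 510.29737091 -267.12963486]
182.33231799970505 83.29192403110727
181.53708711427566 84.28486261053945
132.5999937679348 174.03136353419598
135.75848639357267 174.36132775381188
awl tool [-0.01392652 -0.01065874 -0.00315485] [0.04613303 0.01065183 0.01087695] 4135
[5.70262072e-04 5.49526157e-05] [-0.00210141 -0.00150798  0.00170729  0.00648914]
```

```bash
cat >> h.py <<'E'
def ray(p,uv,z,P,R):
    "world point on plane z seen at wrist pixel(s) uv"
    M=np.array(p['tool_from_camera']); uv=np.atleast_2d(uv).astype(float)
    d=np.c_[(uv[:,0]-p['cx'])/p['fx'],(uv[:,1]-p['cy'])/p['fy'],np.ones(len(uv))]
    d=R.apply(d@M[:3,:3].T); o=R.apply(M[:3,3])+P
    return o+d*((z-o[2])/d[:,2])[:,None]
def segr(p,roi,f,z,P,R,name):
    l,t,r,b=roi; I=p['img'][t:b,l:r].astype(int); m=f(I[...,0],I[...,1],I[...,2]).astype(np.uint8)
    n,L,S,_=cv2.connectedComponentsWithStats(m); k=1+np.argmax(S[1:,4]); v,u=np.nonzero(L==k)
    q=ray(p,np.c_[u+l,v+t],z,P,R)[:,:2]*1000; e=np.linalg.svd(q-q.mean(0),full_matrices=False)[2][0]
    print(name,len(q),[np.round(x,1).tolist() for x in cv2.minAreaRect(q.astype(np.float32))],'mean',q.mean(0).round(1),'axis',round(np.degrees(np.arctan2(e[1],e[0]))%180,2))
    return q
E
python3 - <<'E'
from h import *
p=pickle.load(open('w4.pkl','rb'));P=np.array([.5090,-.33995,.2502]);R=Ro.from_euler('xyz',[180,0,84.67],degrees=True)
segr(p,(205,45,265,190),lambda r,g,b:(r-g>90)&(r-b>90),.0125,P,R,'red')
segr(p,(284,40,325,195),lambda r,g,b:(r-b>80)&(g-b>60),.0125,P,R,'yellow')
segr(p,(284,113,325,195),lambda r,g,b:(r-b>80)&(g-b>60),.0125,P,R,'yellow handle')
I=p['img'][0:222,180:360]; cv2.imwrite('pics/b4.png',cv2.cvtColor(cv2.resize(I,None,fx=2.7,fy=2.7,interpolation=cv2.INTER_CUBIC),cv2.COLOR_RGB2BGR))
print('ferrule top tool',R.inv().apply(ray(p,[275,182],.2502-.0096+.004,P,R)-P))
q=pickle.load(open('w3.pkl','rb'));P3=np.array([.6622,-.0206,.1207]);R3=Ro.from_euler('xyz',[180,0,99.05],degrees=True)
segr(q,(250,150,310,290),lambda r,g,b:(r-b>25),.015,P3,R3,'handle3')
E
```

```text
red 4118 [[473.8, -262.1], [120.3, 36.5], 84.2] mean [ 474.  -260.1] axis 84.32
yellow 2049 [[543.8, -269.6], [140.5, 24.9], 83.8] mean [ 541.7 -287.4] axis 84.22
yellow handle 1660 [[540.4, -300.9], [77.5, 24.9], 84.3] mean [ 540.4 -300.4] axis 84.11
ferrule top tool [[0.04584475 0.00022849 0.0056    ]]
handle3 2236 [[664.1, -21.2], [19.7, 83.9], 8.5] mean [663.8 -21.5] axis 98.87
```

View pics/b4.png

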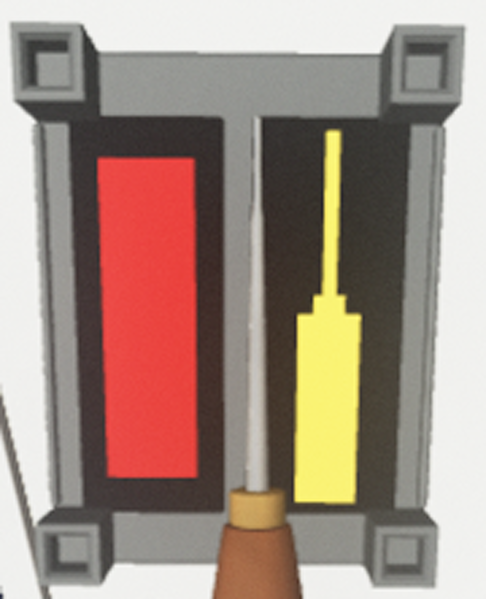

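The zoom shows both outlines clearly, with the sockets in the four corner pillars. The yellow outline includes the ferrule step, so the handle scale agrees with the awl.

>>> step_arm --plan '[{"dx":0.1,"dy":0.07,"dz":0.2,"rx":0,"ry":0,"rz":0.005,"claw":1},{"dx":0.1,"dy":0.07,"dz":0.3,"rx":0,"ry":0,"rz":0,"claw":1},{"dx":0.1,"dy":0.07,"dz":0.35,"rx":0,"ry":0,"rz":0,"claw":1},{"dx":0.095,"dy":0.066,"dz":0.35,"rx":0,"ry":0,"rz":0,"claw":1},{"dx":0,"dy":0,"dz":0.35,"rx":0,"ry":0,"rz":0,"claw":1},{"dx":0,"dy":0,"dz":0.25,"rx":0,"ry":0,"rz":0,"claw":1},{"dx":0,"dy":0,"dz":0.1,"rx":0,"ry":0,"rz":0,"claw":1},{"dx":0,"dy":0,"dz":0,"rx":0,"ry":0,"rz":0,"claw":1},{"dx":0,"dy":0,"dz":0,"rx":0,"ry":0,"rz":0,"claw":1}]'

```text
time_s: 9.8
ee_pos: [0.5405, -0.3047, 0.0614]
eef_rot: [3.14, 0.001, 1.469]
force: [0.0, 0.4, -0.5]
grip_width: 0.0219
grip_force: 20.0
```

```bash
python3 - <<'E'
from h import *
go([.5404,-.3034,.0335],84.2)
E
```

```text
now [ 0.5405 -0.3047  0.0614] [1.7991e+02 5.0000e-02 8.4160e+01] turn [ 0.001  0.001 -0.   ] shift(after turn) [ 0.013 -0.002  0.279]
```

>>> step_arm --plan '[{"dx":0.013,"dy":0,"dz":0.12,"rx":0,"ry":0,"rz":0,"claw":1},{"dx":0,"dy":0,"dz":0.1,"rx":0,"ry":0,"rz":0,"claw":1},{"dx":0,"dy":0,"dz":0.055,"rx":0,"ry":0,"rz":0,"claw":1},{"dx":0,"dy":0,"dz":0,"rx":0,"ry":0,"rz":0,"claw":1},{"dx":0,"dy":0,"dz":0,"rx":0,"ry":0,"rz":0,"claw":0.55},{"dx":0,"dy":0,"dz":0,"rx":0,"ry":0,"rz":0,"claw":0.55},{"dx":0,"dy":0,"dz":0,"rx":0,"ry":0,"rz":0,"claw":0.55},{"dx":0,"dy":0,"dz":0,"rx":0,"ry":0,"rz":0,"claw":0.55}]'

```text
time_s: 10.6
ee_pos: [0.5401, -0.3031, 0.0325]
eef_rot: [3.141, 0.0, 1.469]
force: [-0.1, -0.9, -0.4]
grip_width: 0.0424
grip_force: 0.0
```

>>> step_arm --plan '[{"dx":0,"dy":0,"dz":-0.1,"rx":0,"ry":0,"rz":0,"claw":0.55},{"dx":0,"dy":0,"dz":-0.2,"rx":0,"ry":0,"rz":0,"claw":0.55},{"dx":0,"dy":0,"dz":-0.3,"rx":0,"ry":0,"rz":0,"claw":0.55},{"dx":0,"dy":0,"dz":-0.35,"rx":0,"ry":0,"rz":0,"claw":0.55},{"dx":-0.2,"dy":0,"dz":-0.35,"rx":0,"ry":0,"rz":0,"claw":0.55},{"dx":-0.2,"dy":-0.2,"dz":-0.35,"rx":0,"ry":0,"rz":0,"claw":0.55},{"dx":0,"dy":-0.1,"dz":-0.2,"rx":0,"ry":0,"rz":0,"claw":0.55},{"dx":0,"dy":0,"dz":0,"rx":0,"ry":0,"rz":0,"claw":0.55},{"dx":0,"dy":0,"dz":0,"rx":0,"ry":0,"rz":0,"claw":0.55}]'

```text
time_s: 11.5
ee_pos: [0.5062, -0.3396, 0.2174]
eef_rot: [3.141, 0.0, 1.469]
force: [0.8, -0.0, -0.8]
grip_width: 0.0423
grip_force: 0.0
```

```bash
python3 - <<'E'
from h import *
P,R=pose(); p,W=wrist('w5'); pickle.dump((p,P,R.as_quat()),open('w5.pkl','wb'))
I=p['img'][0:260,150:390]; cv2.imwrite('pics/b5.png',cv2.cvtColor(cv2.resize(I,None,fx=2.2,fy=2.2,interpolation=cv2.INTER_CUBIC),cv2.COLOR_RGB2BGR))
go([.551,-.020,.15],104)
E
```

```text
now [ 0.5062 -0.3394  0.2165] [-1.7994e+02 -4.0000e-02  8.4170e+01] turn [-0.001 -0.001 -0.22 ] shift(after turn) [2.99  1.207 0.665]
```

View pics/b5.png

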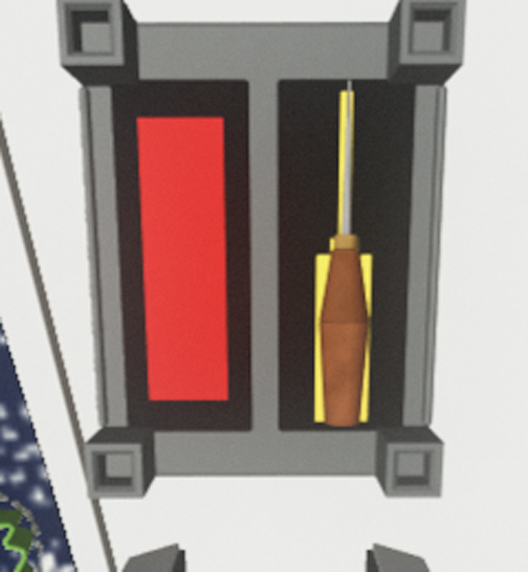

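The awl lies on its yellow outline, handle on the wide part. Next is the glue tube, located from the earlier wrist picture.

```bash
python3 - <<'E'
from h import *
q=pickle.load(open('w3.pkl','rb'));P=np.array([.6622,-.0206,.1207]);R=Ro.from_euler('xyz',[180,0,99.05],degrees=True)
a=ray(q,[116,119],.0135,P,R)[0];b=ray(q,[147,267],.003,P,R)[0]
print(a,b,(a+b)/2,np.linalg.norm(a-b),np.degrees(np.arctan2(*(a-b)[1::-1])))
segr(q,(95,150,175,265),lambda r,g,b:(r-b>60),.015,P,R,'red parts')
W=np.load('w3.npy'); 
t=W[185:235,100:170].reshape(-1,3); t=t[t[:,2]>.006]; print('mid height',np.percentile(t[:,2],[50,90]),len(t), t.mean(0))
c=(a+b)/2; go([c[0],c[1],.021],np.degrees(np.arctan2(*(a-b)[1::-1])))
E
```

```text
[0.53944902 0.03508748 0.0135    ] [ 0.56585182 -0.07915474  0.003     ] [ 0.55265042 -0.02203363  0.00825   ] 0.11772273776291821 103.01328774965083
red parts 1520 [[562.2, -46.0], [28.6, 39.1], 16.6] mean [561. -47.] axis 120.15
mid height [0.01511636 0.02029367] 1942 [ 0.55775954 -0.02680824  0.01786036]
now [ 0.5062 -0.3394  0.2165] [-1.7994e+02 -4.0000e-02  8.4170e+01] turn [-0.001 -0.001 -0.209] shift(after turn) [2.987 1.167 1.955]
```

>>> step_arm --plan '[{"dx":0,"dy":0,"dz":0,"rx":0,"ry":0,"rz":-0.07,"claw":0.3},{"dx":0,"dy":0,"dz":0,"rx":0,"ry":0,"rz":-0.07,"claw":0.3},{"dx":0,"dy":0,"dz":0,"rx":0,"ry":0,"rz":-0.069,"claw":0.3},{"dx":0.4,"dy":0.16,"dz":0,"rx":0,"ry":0,"rz":0,"claw":0.3},{"dx":0.4,"dy":0.16,"dz":0,"rx":0,"ry":0,"rz":0,"claw":0.3},{"dx":0.4,"dy":0.16,"dz":0,"rx":0,"ry":0,"rz":0,"claw":0.3},{"dx":0.4,"dy":0.16,"dz":0,"rx":0,"ry":0,"rz":0,"claw":0.3},{"dx":0.4,"dy":0.16,"dz":0.2,"rx":0,"ry":0,"rz":0,"claw":0.3},{"dx":0.4,"dy":0.16,"dz":0.3,"rx":0,"ry":0,"rz":0,"claw":0.3},{"dx":0.4,"dy":0.15,"dz":0.3,"rx":0,"ry":0,"rz":0,"claw":0.3}]'

```text
time_s: 12.55
ee_pos: [0.5507, -0.0435, 0.1381]
eef_rot: [-3.14, -0.001, 1.798]
force: [0.9, -0.4, -0.5]
grip_width: 0.0657
grip_force: 0.0
```

>>> step_arm --plan '[{"dx":0.187,"dy":0.06,"dz":0.3,"rx":0,"ry":0,"rz":0,"claw":0.3},{"dx":0,"dy":0,"dz":0.1,"rx":0,"ry":0,"rz":0,"claw":0.3},{"dx":0,"dy":0,"dz":0,"rx":0,"ry":0,"rz":0,"claw":0.3},{"dx":0,"dy":0,"dz":0,"rx":0,"ry":0,"rz":0,"claw":0.3}]'

```text
time_s: 12.95
ee_pos: [0.5529, -0.0272, 0.1007]
eef_rot: [3.141, 0.0, 1.796]
force: [0.1, -0.2, -0.2]
grip_width: 0.066
grip_force: 0.0
```

```bash
python3 - <<'E'
from h import *
P,R=pose(); p,W=wrist(); pickle.dump((p,P,R.as_quat()),open('w6.pkl','wb'))
q=segr(p,(190,40,370,300),lambda r,g,b:(r-b>60),.014,P,R,'red')
go([.5527,-.022,.021],103)
E
```

```text
red 1676 [[558.5, -45.1], [28.5, 35.1], 12.9] mean [557.6 -46.1] axis 110.45
now [ 0.5531 -0.0273  0.1012] [1.7992e+02 3.0000e-02 1.0290e+02] turn [ 0.001  0.    -0.001] shift(after turn) [0.053 0.008 0.802]
```

>>> step_arm --plan '[{"dx":0.05,"dy":0,"dz":0.25,"rx":0,"ry":0,"rz":0,"claw":0.3},{"dx":0,"dy":0,"dz":0.25,"rx":0,"ry":0,"rz":0,"claw":0.3},{"dx":0,"dy":0,"dz":0.2,"rx":0,"ry":0,"rz":0,"claw":0.3},{"dx":0,"dy":0,"dz":0.1,"rx":0,"ry":0,"rz":0,"claw":0.3},{"dx":0,"dy":0,"dz":0,"rx":0,"ry":0,"rz":0,"claw":0.3},{"dx":0,"dy":0,"dz":0,"rx":0,"ry":0,"rz":0,"claw":1},{"dx":0,"dy":0,"dz":0,"rx":0,"ry":0,"rz":0,"claw":1},{"dx":0,"dy":0,"dz":0,"rx":0,"ry":0,"rz":0,"claw":1},{"dx":0,"dy":0,"dz":0,"rx":0,"ry":0,"rz":0,"claw":1},{"dx":0,"dy":0,"dz":0,"rx":0,"ry":0,"rz":0,"claw":1}]' --grip_force 20

```text
time_s: 14.0
ee_pos: [0.5516, -0.0215, 0.0204]
eef_rot: [3.141, 0.0, 1.797]
force: [0.5, -0.7, 0.3]
grip_width: 0.0289
grip_force: 0.1
```

>>> step_arm --plan '[{"dx":0,"dy":0,"dz":0,"rx":0,"ry":0,"rz":0,"claw":1},{"dx":0,"dy":0,"dz":-0.1,"rx":0,"ry":0,"rz":0,"claw":1},{"dx":0,"dy":0,"dz":-0.3,"rx":0,"ry":0,"rz":0,"claw":1},{"dx":0,"dy":0,"dz":-0.4,"rx":0,"ry":0,"rz":0.07,"claw":1},{"dx":0,"dy":0,"dz":-0.4,"rx":0,"ry":0,"rz":0.07,"claw":1},{"dx":0,"dy":0,"dz":-0.3,"rx":0,"ry":0,"rz":0.069,"claw":1},{"dx":0,"dy":0,"dz":0,"rx":0,"ry":0,"rz":0,"claw":1}]'

```text
time_s: 14.7
ee_pos: [0.553, -0.0216, 0.1752]
eef_rot: [3.134, -0.0, 1.465]
force: [0.2, 0.5, -0.6]
grip_width: 0.0272
grip_force: 20.0
```

```bash
python3 - <<'E'
from h import *
P,R=pose(); p,W=wrist(); T=(W.reshape(-1,3)-P); T=R.inv().apply(T).reshape(W.shape); I=p['img'].astype(int)
m=(I[...,0]-I[...,2]>60)&(W[...,2]>P[2]-.04)&(W[...,2]<.3)&(T[...,0]>-.05)&(abs(T[...,1])<.05); t=T[m]; print(len(t),t.min(0),t.max(0),np.polyfit(t[:,0],t[:,1],1))
go([.4738,-.2621,.0345],84.2)
E
```

```text
5309 [-0.04294786 -0.01548465 -0.1032839 ] [0.03622414 0.01563892 0.01893013] [-0.00183788 -0.0005104 ]
now [ 0.5521 -0.0215  0.1724] [179.78   0.    84.16] turn [ 0.002  0.    -0.   ] shift(after turn) [-2.473 -0.536  1.379]
```

>>> step_arm --plan '[{"dx":-0.35,"dy":-0.075,"dz":0,"rx":0,"ry":0,"rz":0,"claw":1},{"dx":-0.35,"dy":-0.075,"dz":0,"rx":0,"ry":0,"rz":0,"claw":1},{"dx":-0.35,"dy":-0.075,"dz":0,"rx":0,"ry":0,"rz":0,"claw":1},{"dx":-0.35,"dy":-0.075,"dz":0,"rx":0,"ry":0,"rz":0,"claw":1},{"dx":-0.35,"dy":-0.075,"dz":0,"rx":0,"ry":0,"rz":0,"claw":1},{"dx":-0.35,"dy":-0.075,"dz":0.2,"rx":0,"ry":0,"rz":0,"claw":1},{"dx":-0.37,"dy":-0.086,"dz":0.3,"rx":0,"ry":0,"rz":0,"claw":1},{"dx":0,"dy":0,"dz":0.3,"rx":0,"ry":0,"rz":0,"claw":1},{"dx":0,"dy":0,"dz":0.2,"rx":0,"ry":0,"rz":0,"claw":1},{"dx":0,"dy":0,"dz":0,"rx":0,"ry":0,"rz":0,"claw":1}]'

```text
time_s: 15.75
ee_pos: [0.471, -0.2609, 0.0667]
eef_rot: [-3.136, -0.003, 1.47]
force: [-0.1, 0.2, -0.7]
grip_width: 0.0274
grip_force: 20.0
```

```bash
python3 - <<'E'
from h import *
go([.4738,-.2621,.0335],84.2); print(telemetry.get_obs()['grip_width'])
E
```

```text
now [ 0.471  -0.2609  0.0667] [-1.7967e+02 -1.7000e-01  8.4200e+01] turn [-0.004 -0.002 -0.   ] shift(after turn) [-0.01   0.029  0.332]
0.027407434817076533
```

>>> step_arm --plan '[{"dx":0,"dy":0,"dz":0.05,"rx":0,"ry":0,"rz":0,"claw":1},{"dx":0,"dy":0,"dz":0.05,"rx":0,"ry":0,"rz":0,"claw":1}]'

```text
time_s: 15.95
ee_pos: [0.4734, -0.2618, 0.0608]
eef_rot: [3.14, 0.001, 1.47]
force: [0.2, 0.3, -0.5]
grip_width: 0.0276
grip_force: 20.0
```

```bash
python3 - <<'E'
from h import *
go([.4738,-.2621,.0335],84.2)
E
```

```text
now [ 0.4734 -0.2618  0.0608] [1.7993e+02 4.0000e-02 8.4210e+01] turn [0.001 0.    0.   ] shift(after turn) [-0.003  0.004  0.273]
```

>>> step_arm --plan '[{"dx":0,"dy":0,"dz":0.15,"rx":0,"ry":0,"rz":0,"claw":1},{"dx":0,"dy":0,"dz":0.07,"rx":0,"ry":0,"rz":0,"claw":1},{"dx":0,"dy":0,"dz":0.025,"rx":0,"ry":0,"rz":0,"claw":1},{"dx":0,"dy":0,"dz":0,"rx":0,"ry":0,"rz":0,"claw":1},{"dx":0,"dy":0,"dz":0,"rx":0,"ry":0,"rz":0,"claw":1},{"dx":0,"dy":0,"dz":0,"rx":0,"ry":0,"rz":0,"claw":0.49},{"dx":0,"dy":0,"dz":0,"rx":0,"ry":0,"rz":0,"claw":0.49},{"dx":0,"dy":0,"dz":0,"rx":0,"ry":0,"rz":0,"claw":0.49},{"dx":0,"dy":0,"dz":0,"rx":0,"ry":0,"rz":0,"claw":0.49}]'

```text
time_s: 16.85
ee_pos: [0.473, -0.2617, 0.0357]
eef_rot: [3.141, 0.0, 1.469]
force: [0.2, -0.5, 1.2]
grip_width: 0.0476
grip_force: 0.0
```

>>> step_arm --plan '[{"dx":0,"dy":0,"dz":-0.1,"rx":0,"ry":0,"rz":0,"claw":0.49},{"dx":0,"dy":0,"dz":-0.2,"rx":0,"ry":0,"rz":0,"claw":0.49},{"dx":-0.1,"dy":0.1,"dz":-0.35,"rx":0,"ry":0,"rz":0,"claw":0.49},{"dx":-0.3,"dy":0.3,"dz":-0.35,"rx":0,"ry":0,"rz":0,"claw":0.49},{"dx":-0.3,"dy":0,"dz":-0.35,"rx":0,"ry":0,"rz":0,"claw":0.49},{"dx":0,"dy":0,"dz":-0.3,"rx":0,"ry":0,"rz":0,"claw":0.49},{"dx":0,"dy":0,"dz":0,"rx":0,"ry":0,"rz":0,"claw":0.3},{"dx":0,"dy":0,"dz":0,"rx":0,"ry":0,"rz":0,"claw":0.3},{"dx":0,"dy":0,"dz":0,"rx":0,"ry":0,"rz":0,"claw":0.3}]'

```text
time_s: 17.75
ee_pos: [0.5028, -0.3319, 0.1966]
eef_rot: [-3.14, -0.001, 1.469]
force: [0.1, 0.5, -0.7]
grip_width: 0.065
grip_force: 0.0
```

```bash
python3 - <<'E'
from h import *
P,R=pose(); p,W=wrist(); pickle.dump((p,P,R.as_quat()),open('w7.pkl','wb'))
I=p['img'][0:280,130:410]; cv2.imwrite('pics/b7.png',cv2.cvtColor(cv2.resize(I,None,fx=2.1,fy=2.1,interpolation=cv2.INTER_CUBIC),cv2.COLOR_RGB2BGR))
print(P)
E
```

```text
[ 0.50283016 -0.33187305  0.1965513 ]
```

View pics/b7.png

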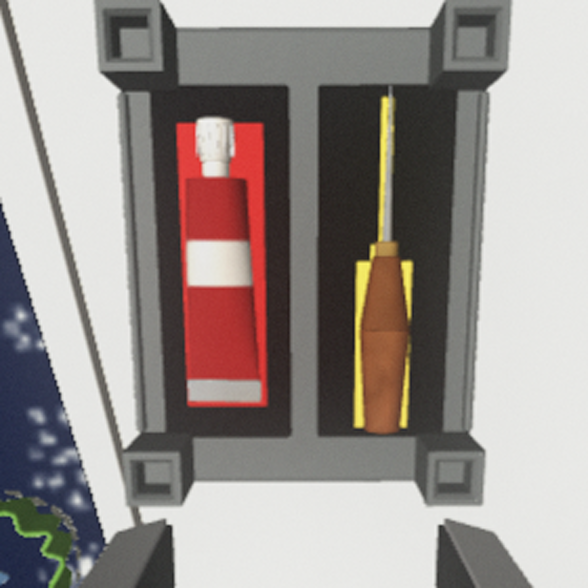

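Glue tube and awl both lie on their outlines. The socket centres appear in the zoom at about (129,35), (476,37), (155,476) and (455,475).

```bash
python3 - <<'E'
from h import *
p,P,Rq=pickle.load(open('w7.pkl','rb')); R=Ro.from_quat(Rq)
uv=np.array([[129,35],[476,37],[155,476],[455,475]])/2.1+[130,0]
c=ray(p,uv,.046,P,R)[:,:2]*1000; print(c.round(1),c.mean(0))
for i,j in((0,2),(1,3),(1,0),(3,2)):
    d=c[i]-c[j]; print(np.linalg.norm(d).round(1),np.degrees(np.arctan2(d[1],d[0])).round(2))
q=[segr(p,roi,lambda r,g,b:(r+g+b<0),.046,P,R,'x') for roi in ()]
go([.52,.28,.32],162.5)
E
```

```text
[[ 454.  -175.1]
 [ 580.8 -189. ]
 [ 438.  -343.2]
 [ 564.  -355.7]] [ 509.17167282 -265.76944013]
168.8 84.57
167.5 84.25
127.6 -6.25
126.6 -5.67
now [ 0.5029 -0.3319  0.1964] [-1.799e+02 -6.000e-02  8.417e+01] turn [-0.    -0.001 -0.87 ] shift(after turn) [ 1.676  5.887 -1.236]
```

>>> step_arm --plan '[{"dx":0,"dy":0,"dz":-0.124,"rx":0,"ry":0,"rz":-0.087,"claw":0.3},{"dx":0,"dy":0,"dz":-0.124,"rx":0,"ry":0,"rz":-0.087,"claw":0.3},{"dx":0,"dy":0,"dz":-0.124,"rx":0,"ry":0,"rz":-0.087,"claw":0.3},{"dx":0,"dy":0,"dz":-0.124,"rx":0,"ry":0,"rz":-0.087,"claw":0.3},{"dx":0,"dy":0,"dz":-0.124,"rx":0,"ry":0,"rz":-0.087,"claw":0.3},{"dx":0,"dy":0,"dz":-0.124,"rx":0,"ry":0,"rz":-0.087,"claw":0.3},{"dx":0,"dy":0,"dz":-0.124,"rx":0,"ry":0,"rz":-0.087,"claw":0.3},{"dx":0,"dy":0,"dz":-0.124,"rx":0,"ry":0,"rz":-0.087,"claw":0.3},{"dx":0,"dy":0,"dz":-0.124,"rx":0,"ry":0,"rz":-0.087,"claw":0.3},{"dx":0,"dy":0,"dz":-0.124,"rx":0,"ry":0,"rz":-0.087,"claw":0.3}]'

```text
time_s: 18.8
ee_pos: [0.5031, -0.3321, 0.321]
eef_rot: [3.141, -0.002, 2.841]
force: [0.5, -0.5, -0.4]
grip_width: 0.0661
grip_force: 0.0
```

>>> step_arm --plan '[{"dx":0.08,"dy":0.33,"dz":0,"rx":0,"ry":0,"rz":0,"claw":0.3},{"dx":0.08,"dy":0.33,"dz":0,"rx":0,"ry":0,"rz":0,"claw":0.3},{"dx":0.08,"dy":0.33,"dz":0,"rx":0,"ry":0,"rz":0,"claw":0.3},{"dx":0.08,"dy":0.33,"dz":0,"rx":0,"ry":0,"rz":0,"claw":0.3},{"dx":0.08,"dy":0.33,"dz":0,"rx":0,"ry":0,"rz":0,"claw":0.3},{"dx":0.08,"dy":0.33,"dz":0,"rx":0,"ry":0,"rz":0,"claw":0.3},{"dx":0.08,"dy":0.33,"dz":0,"rx":0,"ry":0,"rz":0,"claw":0.3},{"dx":0.08,"dy":0.33,"dz":0,"rx":0,"ry":0,"rz":0,"claw":0.3},{"dx":0.08,"dy":0.33,"dz":0,"rx":0,"ry":0,"rz":0,"claw":0.3}]'

```text
time_s: 19.7
ee_pos: [0.5237, -0.0259, 0.3207]
eef_rot: [-3.141, -0.001, 2.836]
force: [1.0, -0.4, 0.4]
grip_width: 0.0657
grip_force: 0.0
```

>>> step_arm --plan '[{"dx":0.08,"dy":0.33,"dz":0,"rx":0,"ry":0,"rz":0,"claw":0.3},{"dx":0.08,"dy":0.33,"dz":0,"rx":0,"ry":0,"rz":0,"claw":0.3},{"dx":0.08,"dy":0.33,"dz":0,"rx":0,"ry":0,"rz":0,"claw":0.3},{"dx":0.08,"dy":0.33,"dz":0,"rx":0,"ry":0,"rz":0,"claw":0.3},{"dx":0.08,"dy":0.33,"dz":0,"rx":0,"ry":0,"rz":0,"claw":0.3},{"dx":0.08,"dy":0.33,"dz":0,"rx":0,"ry":0,"rz":0,"claw":0.3},{"dx":0.08,"dy":0.33,"dz":0,"rx":0,"ry":0,"rz":0,"claw":0.3},{"dx":0.08,"dy":0.33,"dz":0,"rx":0,"ry":0,"rz":0,"claw":0.3},{"dx":0.08,"dy":0.33,"dz":0,"rx":0,"ry":0,"rz":0,"claw":0.3},{"dx":0,"dy":0,"dz":0,"rx":0,"ry":0,"rz":0,"claw":0.3}]'

```text
time_s: 20.7
ee_pos: [0.5442, 0.2807, 0.3197]
eef_rot: [-3.14, -0.002, 2.839]
force: [-0.4, -0.3, -0.4]
grip_width: 0.0656
grip_force: 0.0
```

```bash
python3 - <<'E'
from h import *
P,R=pose(); p,W=wrist('w8'); pickle.dump((p,P,R.as_quat()),open('w8.pkl','wb')); print(P)
print(viewer.recognise('upper_tray',p)[:2])
segr(p,(0,0,560,300),lambda r,g,b:(b-r>60)&(b>90),.020,P,R,'blue floor')
go([.5455,.281,.09],162.5)
E
```

```text
[0.54419012 0.28072506 0.31967672]
[{'rect': [296.2, 284.8, 360.3, 387.7], 'score': 0.79}, {'rect': [195.1, 120.3, 358.9, 241.2], 'score': 0.66}]
blue floor 15573 [[547.5, 280.2], [197.0, 153.4], 72.6] mean [541.  272.7] axis 74.66
now [0.5446 0.2778 0.3203] [-1.7992e+02 -8.0000e-02  1.6253e+02] turn [-0.001 -0.001  0.   ] shift(after turn) [1.000e-03 3.300e-02 2.303e+00]
```

View pics/w8.png

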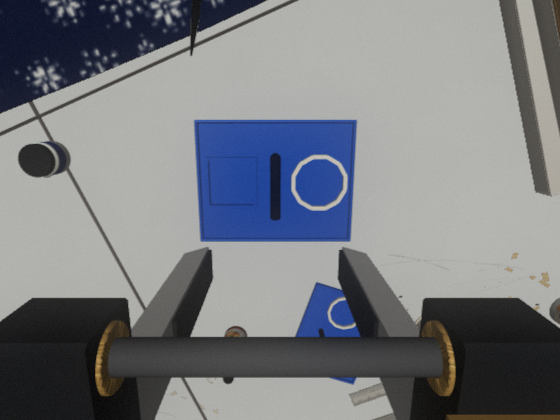

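The big blue tray sits at (277,180) with the bar at (275,187), well to the right (+y). The small look-alike is at the bottom. One more settled measurement.

```bash
python3 - <<'E'
from h import *
P,R=pose(); p,W=wrist(); print(P)
segr(p,(0,0,560,265),lambda r,g,b:(b-r>60)&(b>90),.020,P,R,'blue')
segr(p,(262,145,292,230),lambda r,g,b:(r+g+b<120),.065,P,R,'bar')
E
```

```text
[0.54462645 0.27776717 0.32032219]
blue 15596 [[547.5, 280.5], [197.0, 154.6], 72.6] mean [541.5 273. ] axis 73.99
bar 625 [[545.1, 281.1], [10.5, 75.5], 72.7] mean [544.7 281.4] axis 162.81
```

>>> step_arm --plan '[{"dx":0,"dy":0.034,"dz":0.2,"rx":0,"ry":0,"rz":0,"claw":0.5},{"dx":0,"dy":0,"dz":0.35,"rx":0,"ry":0,"rz":0,"claw":0.5},{"dx":0,"dy":0,"dz":0.4,"rx":0,"ry":0,"rz":0,"claw":0.5},{"dx":0,"dy":0,"dz":0.4,"rx":0,"ry":0,"rz":0,"claw":0.5},{"dx":0,"dy":0,"dz":0.4,"rx":0,"ry":0,"rz":0,"claw":0.5},{"dx":0,"dy":0,"dz":0.4,"rx":0,"ry":0,"rz":0,"claw":0.5},{"dx":0,"dy":0,"dz":0.3,"rx":0,"ry":0,"rz":0,"claw":0.5},{"dx":0,"dy":0,"dz":0.15,"rx":0,"ry":0,"rz":0,"claw":0.5},{"dx":0,"dy":0,"dz":0.05,"rx":0,"ry":0,"rz":0,"claw":0.5},{"dx":0,"dy":0,"dz":0,"rx":0,"ry":0,"rz":0,"claw":0.5}]'

```text
time_s: 21.85
ee_pos: [0.5464, 0.2803, 0.0571]
eef_rot: [3.141, 0.0, 2.835]
force: [-0.1, 0.5, 1.1]
grip_width: 0.047
grip_force: 0.0
```

>>> step_arm --plan '[{"dx":0,"dy":0,"dz":0,"rx":0,"ry":0,"rz":0,"claw":0.5},{"dx":0,"dy":0,"dz":0,"rx":0,"ry":0,"rz":0,"claw":1},{"dx":0,"dy":0,"dz":0,"rx":0,"ry":0,"rz":0,"claw":1},{"dx":0,"dy":0,"dz":0,"rx":0,"ry":0,"rz":0,"claw":1},{"dx":0,"dy":0,"dz":0,"rx":0,"ry":0,"rz":0,"claw":1},{"dx":0,"dy":0,"dz":0,"rx":0,"ry":0,"rz":0,"claw":1},{"dx":0,"dy":0,"dz":0,"rx":0,"ry":0,"rz":0,"claw":1},{"dx":0,"dy":0,"dz":0,"rx":0,"ry":0,"rz":0,"claw":1},{"dx":0,"dy":0,"dz":0,"rx":0,"ry":0,"rz":0,"claw":1}]' --grip_force 45

```text
time_s: 22.75
ee_pos: [0.5461, 0.2806, 0.0566]
eef_rot: [3.141, 0.0, 2.835]
force: [0.2, -0.3, 2.1]
grip_width: 0.0117
grip_force: 45.0
```

```bash
python3 - <<'E'
from h import *
o=telemetry.get_obs(); print(o['grip_width'],o['grip_force'],o['force'],o['time_s'],o['qpos'])
go([.5092,-.2658,.20],174.2)
E
```

```text
0.011673205244455316 44.99951720237732 [ 0.23095872 -0.2593754   2.11145349] 22.75 [ 4.15067145e-01  6.14579425e-01  1.47552372e+00  2.37705104e-05
  1.05131188e+00 -8.49496573e-01]
now [0.5461 0.2806 0.0566] [1.7999e+02 1.0000e-02 1.6245e+02] turn [ 0.     0.    -0.131] shift(after turn) [-0.186 -5.474 -1.434]
```

>>> step_arm --plan '[{"dx":0,"dy":0,"dz":-0.05,"rx":0,"ry":0,"rz":0,"claw":1},{"dx":0,"dy":0,"dz":-0.1,"rx":0,"ry":0,"rz":0,"claw":1},{"dx":0,"dy":0,"dz":-0.2,"rx":0,"ry":0,"rz":0,"claw":1},{"dx":0,"dy":0,"dz":-0.3,"rx":0,"ry":0,"rz":0,"claw":1},{"dx":0,"dy":0,"dz":-0.3,"rx":0,"ry":0,"rz":-0.04,"claw":1},{"dx":0,"dy":0,"dz":-0.3,"rx":0,"ry":0,"rz":-0.05,"claw":1},{"dx":0,"dy":-0.1,"dz":-0.18,"rx":0,"ry":0,"rz":-0.04,"claw":1},{"dx":-0.01,"dy":-0.2,"dz":0,"rx":0,"ry":0,"rz":0,"claw":1},{"dx":-0.01,"dy":-0.3,"dz":0,"rx":0,"ry":0,"rz":0,"claw":1}]'

```text
time_s: 23.65
ee_pos: [0.5411, 0.2209, 0.2006]
eef_rot: [3.141, 0.001, 3.041]
force: [0.6, 0.1, -2.8]
grip_width: 0.0114
grip_force: 45.0
```

>>> step_arm --plan '[{"dx":-0.01,"dy":-0.32,"dz":0,"rx":0,"ry":0,"rz":0,"claw":1},{"dx":-0.01,"dy":-0.32,"dz":0,"rx":0,"ry":0,"rz":0,"claw":1},{"dx":-0.01,"dy":-0.32,"dz":0,"rx":0,"ry":0,"rz":0,"claw":1},{"dx":-0.01,"dy":-0.32,"dz":0,"rx":0,"ry":0,"rz":0,"claw":1},{"dx":-0.01,"dy":-0.32,"dz":0,"rx":0,"ry":0,"rz":0,"claw":1},{"dx":-0.01,"dy":-0.32,"dz":0,"rx":0,"ry":0,"rz":0,"claw":1},{"dx":-0.01,"dy":-0.32,"dz":0,"rx":0,"ry":0,"rz":0,"claw":1},{"dx":-0.01,"dy":-0.32,"dz":0,"rx":0,"ry":0,"rz":0,"claw":1},{"dx":-0.01,"dy":-0.32,"dz":0,"rx":0,"ry":0,"rz":0,"claw":1},{"dx":-0.01,"dy":-0.32,"dz":0,"rx":0,"ry":0,"rz":0,"claw":1}]'

```text
time_s: 24.65
ee_pos: [0.5183, -0.0999, 0.2002]
eef_rot: [-3.141, 0.001, 3.039]
force: [-0.3, -1.1, -2.6]
grip_width: 0.0114
grip_force: 45.0
```

>>> step_arm --plan '[{"dx":-0.01,"dy":-0.32,"dz":0,"rx":0,"ry":0,"rz":0,"claw":1},{"dx":-0.01,"dy":-0.32,"dz":0,"rx":0,"ry":0,"rz":0,"claw":1},{"dx":-0.01,"dy":-0.32,"dz":0,"rx":0,"ry":0,"rz":0,"claw":1},{"dx":-0.01,"dy":-0.32,"dz":0,"rx":0,"ry":0,"rz":0,"claw":1},{"dx":-0.01,"dy":-0.25,"dz":0,"rx":0,"ry":0,"rz":0,"claw":1},{"dx":0,"dy":-0.14,"dz":0,"rx":0,"ry":0,"rz":0,"claw":1},{"dx":0,"dy":0,"dz":0.1,"rx":0,"ry":0,"rz":0,"claw":1},{"dx":0,"dy":0,"dz":0.2,"rx":0,"ry":0,"rz":0,"claw":1},{"dx":0,"dy":0,"dz":0,"rx":0,"ry":0,"rz":0,"claw":1},{"dx":0,"dy":0,"dz":0,"rx":0,"ry":0,"rz":0,"claw":1}]'

```text
time_s: 25.65
ee_pos: [0.5067, -0.2642, 0.1695]
eef_rot: [3.141, -0.001, 3.041]
force: [0.1, 0.5, -2.2]
grip_width: 0.0113
grip_force: 45.0
```

```bash
python3 - <<'E'
from h import *
P,R=pose(); p,W=wrist('w9'); q=viewer.camera('scene'); pickle.dump((p,q,P,R.as_quat()),open('w9.pkl','wb'))
s=q['img'][190:380,270:450]; cv2.imwrite('pics/s9.png',cv2.cvtColor(cv2.resize(s,None,fx=3,fy=3,interpolation=cv2.INTER_CUBIC),cv2.COLOR_RGB2BGR))
go([.5092,-.2658,.12],174.2)
E
```

```text
now [ 0.507  -0.2648  0.1704] [-1.7997e+02  6.0000e-02  1.7420e+02] turn [-0.     0.001 -0.   ] shift(after turn) [-0.023 -0.008  0.504]
```

View pics/s9.png

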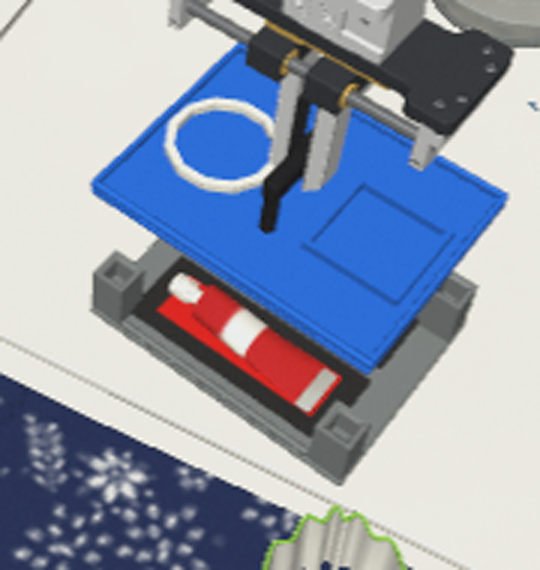

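View pics/w9.png

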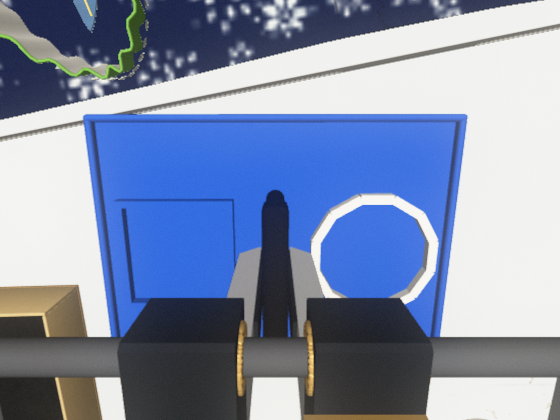

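The scene view shows the tray level above the base with the same orientation. The wrist view shows the tray's near edge at row 115, columns 86..465. I'll use that to measure the tray in the hand.

```bash
python3 - <<'E'
from h import *
p,q,P,Rq=pickle.load(open('w9.pkl','rb'))
P0=np.zeros(3);R0=Ro.identity()
for z in(.0366,.0346): print(z,(ray(p,[[86,115],[465,115],[275,115],[275,121],[87,121],[464,121]],z,P0,R0)*1000).round(1))
E
```

```text
0.0366 [[ 75.1 -97.8  36.6]
 [ 74.9 100.2  36.6]
 [ 75.    0.9  36.6]
 [ 72.    0.9  36.6]
 [ 72.1 -97.7  36.6]
 [ 71.8 100.1  36.6]]
0.0346 [[ 75.1 -96.8  34.6]
 [ 74.8  99.2  34.6]
 [ 75.    0.9  34.6]
 [ 72.    0.9  34.6]
 [ 72.1 -96.7  34.6]
 [ 71.8  99.1  34.6]]
```

>>> step_arm --plan '[{"dx":0,"dy":-0.007,"dz":0.2,"rx":0,"ry":0,"rz":0,"claw":1},{"dx":0,"dy":0,"dz":0.2,"rx":0,"ry":0,"rz":0,"claw":1},{"dx":0,"dy":0,"dz":0.15,"rx":0,"ry":0,"rz":0,"claw":1},{"dx":0,"dy":0,"dz":0.1,"rx":0,"ry":0,"rz":0,"claw":1},{"dx":0,"dy":0,"dz":0,"rx":0,"ry":0,"rz":0,"claw":1},{"dx":0,"dy":0,"dz":0,"rx":0,"ry":0,"rz":0,"claw":1},{"dx":0,"dy":0,"dz":0.02,"rx":0,"ry":0,"rz":0,"claw":1},{"dx":0,"dy":0,"dz":0.02,"rx":0,"ry":0,"rz":0,"claw":1},{"dx":0,"dy":0,"dz":0.02,"rx":0,"ry":0,"rz":0,"claw":1},{"dx":0,"dy":0,"dz":0,"rx":0,"ry":0,"rz":0,"claw":1}]'

```text
time_s: 26.75
ee_pos: [0.5064, -0.2659, 0.0983]
eef_rot: [3.141, -0.0, 3.04]
force: [0.0, 0.1, -2.3]
grip_width: 0.0114
grip_force: 45.0
```

The pins have gone about 4 mm into the sockets with no force. Continuing down.

>>> step_arm --plan '[{"dx":0,"dy":0,"dz":0.03,"rx":0,"ry":0,"rz":0,"claw":1},{"dx":0,"dy":0,"dz":0.03,"rx":0,"ry":0,"rz":0,"claw":1},{"dx":0,"dy":0,"dz":0.02,"rx":0,"ry":0,"rz":0,"claw":1},{"dx":0,"dy":0,"dz":0.01,"rx":0,"ry":0,"rz":0,"claw":1},{"dx":0,"dy":0,"dz":0,"rx":0,"ry":0,"rz":0,"claw":1}]'

```text
time_s: 27.25
ee_pos: [0.5064, -0.2659, 0.0893]
eef_rot: [3.141, -0.0, 3.04]
force: [-0.6, -0.6, -1.7]
grip_width: 0.0117
grip_force: 45.0
```

Almost seated. I'll ease down the last millimetre, release, and rise.

>>> step_arm --plan '[{"dx":0,"dy":0,"dz":0.01,"rx":0,"ry":0,"rz":0,"claw":1},{"dx":0,"dy":0,"dz":0,"rx":0,"ry":0,"rz":0,"claw":1},{"dx":0,"dy":0,"dz":0,"rx":0,"ry":0,"rz":0,"claw":0.5},{"dx":0,"dy":0,"dz":0,"rx":0,"ry":0,"rz":0,"claw":0.5},{"dx":0,"dy":0,"dz":0,"rx":0,"ry":0,"rz":0,"claw":0.5},{"dx":0,"dy":0,"dz":0,"rx":0,"ry":0,"rz":0,"claw":0.5},{"dx":0,"dy":0,"dz":0,"rx":0,"ry":0,"rz":0,"claw":0.5}]'

```text
time_s: 27.95
ee_pos: [0.5065, -0.2659, 0.0885]
eef_rot: [-3.142, 0.0, 3.04]
force: [0.0, -0.4, -0.1]
grip_width: 0.0457
grip_force: 0.0
```

>>> step_arm --plan '[{"dx":0,"dy":0,"dz":-0.1,"rx":0,"ry":0,"rz":0,"claw":0.5},{"dx":0,"dy":0,"dz":-0.3,"rx":0,"ry":0,"rz":0,"claw":0.5},{"dx":0,"dy":0,"dz":-0.4,"rx":0,"ry":0,"rz":0,"claw":0.5},{"dx":0,"dy":0,"dz":-0.4,"rx":0,"ry":0,"rz":0.08,"claw":0.3},{"dx":0,"dy":0,"dz":-0.4,"rx":0,"ry":0,"rz":0.08,"claw":0.2},{"dx":0,"dy":0,"dz":-0.2,"rx":0,"ry":0,"rz":0.08,"claw":0.2},{"dx":0,"dy":0,"dz":0,"rx":0,"ry":0,"rz":0,"claw":0.2},{"dx":0,"dy":0,"dz":0,"rx":0,"ry":0,"rz":0,"claw":0.2}]'

```text
time_s: 28.75
ee_pos: [0.5063, -0.2658, 0.2682]
eef_rot: [3.142, -0.0, 2.665]
force: [-0.4, -0.7, -0.2]
grip_width: 0.0752
grip_force: 0.0
```

```bash
python3 - <<'E'
from h import *
P,R=pose(); p,W=wrist('w10'); pickle.dump((p,P,R.as_quat()),open('w10.pkl','wb')); print(P,telemetry.get_obs()['grip_width'])
q=seg(p,W,(60,40,480,260),lambda r,g,b,z:(b-r>60)&(b>90),'blue',.16)
A=np.c_[q[:,:2],np.ones(len(q))]; m=abs(q[:,2]-np.median(q[:,2]))<.01; print('plane',np.linalg.lstsq(A[m],q[m,2],rcond=None)[0],np.median(q[:,2]))
segr(p,(60,20,480,260),lambda r,g,b:(b-r>60)&(b>90),.052,P,R,'blue')
segr(p,(60,20,480,290),lambda r,g,b:(r>150)&(abs(r-b)<60)&(b<256),.055,P,R,'white?')
j=viewer.recognise('upper_tray',p)[:1]; print(j)
go([.4345,.0155,.2],85)
E
```

```text
[ 0.50629944 -0.26579712  0.26821866] 0.07504121017606459
blue 23818 [[520.8, -260.3], [206.3, 176.3], 84.1] mean [ 0.5014 -0.26    0.0545] axis 72.8 zmax 0.4308
plane [-0.00152787 -0.0002388   0.05378517] 0.0525003101154731
blue 21374 [[508.3, -265.6], [197.8, 155.3], 84.1] mean [ 499.1 -267.2] axis 72.64
white? 51363 [[480.1, -258.1], [466.2, 271.9], 62.6] mean [ 514.  -207.8] axis 81.09
[{'rect': [159.2, 85.6, 386.2, 290.9], 'score': 0.88}]
now [ 0.5061 -0.2657  0.2671] [ 1.7999e+02 -1.2000e-01  1.5269e+02] turn [-0.001 -0.001  0.752] shift(after turn) [ 2.739 -0.958  0.671]
```

View pics/w10.png

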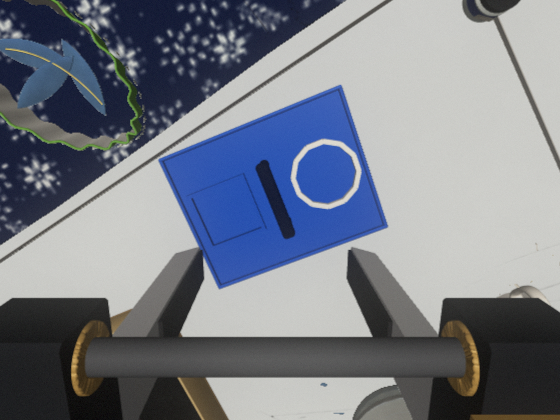

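The blue tray sits flat (floor at 52 mm, no tilt) on the base with yaw matching. The well is at (326,173) and the jar at the top right (490,5).

>>> step_arm --plan '[{"dx":0,"dy":0,"dz":0.07,"rx":0,"ry":0,"rz":0.084,"claw":0.2},{"dx":0,"dy":0,"dz":0.07,"rx":0,"ry":0,"rz":0.084,"claw":0.2},{"dx":0,"dy":0,"dz":0.07,"rx":0,"ry":0,"rz":0.084,"claw":0.2},{"dx":0,"dy":0,"dz":0.07,"rx":0,"ry":0,"rz":0.084,"claw":0.2},{"dx":0,"dy":0,"dz":0.07,"rx":0,"ry":0,"rz":0.084,"claw":0.2},{"dx":0,"dy":0,"dz":0.07,"rx":0,"ry":0,"rz":0.084,"claw":0.2},{"dx":0,"dy":0,"dz":0.07,"rx":0,"ry":0,"rz":0.084,"claw":0.2},{"dx":0,"dy":0,"dz":0.07,"rx":0,"ry":0,"rz":0.084,"claw":0.2},{"dx":0,"dy":0,"dz":0.07,"rx":0,"ry":0,"rz":0.08,"claw":0.2}]'

```text
time_s: 29.75
ee_pos: [0.5061, -0.2657, 0.2038]
eef_rot: [-3.14, -0.001, 1.478]
force: [0.6, 0.3, -0.2]
grip_width: 0.0753
grip_force: 0.0
```

>>> step_arm --plan '[{"dx":0.34,"dy":-0.12,"dz":0,"rx":0,"ry":0,"rz":0,"claw":0.2},{"dx":0.34,"dy":-0.12,"dz":0,"rx":0,"ry":0,"rz":0,"claw":0.2},{"dx":0.34,"dy":-0.12,"dz":0,"rx":0,"ry":0,"rz":0,"claw":0.2},{"dx":0.34,"dy":-0.12,"dz":0,"rx":0,"ry":0,"rz":0,"claw":0.2},{"dx":0.34,"dy":-0.12,"dz":0,"rx":0,"ry":0,"rz":0,"claw":0.2},{"dx":0.34,"dy":-0.12,"dz":0,"rx":0,"ry":0,"rz":0,"claw":0.2},{"dx":0.34,"dy":-0.12,"dz":0,"rx":0,"ry":0,"rz":0,"claw":0.2},{"dx":0.34,"dy":-0.12,"dz":0,"rx":0,"ry":0,"rz":0,"claw":0.2},{"dx":0,"dy":0,"dz":0,"rx":0,"ry":0,"rz":0,"claw":0.2},{"dx":0,"dy":0,"dz":0,"rx":0,"ry":0,"rz":0,"claw":0.2}]'

```text
time_s: 30.75
ee_pos: [0.4349, 0.0138, 0.2048]
eef_rot: [-3.14, 0.0, 1.484]
force: [0.4, -0.1, -0.5]
grip_width: 0.0753
grip_force: 0.0
```

```bash
python3 - <<'E'
from h import *
P,R=pose(); p,W=wrist('w11'); print(P)
r=viewer.recognise('jar',p)[:2]; print(r)
q=segr(p,(180,90,380,290),lambda r,g,b:(r+g+b<200),.042,P,R,'cap')
c=cv2.minEnclosingCircle(q.astype(np.float32)); print(c)
pp,PP,RR=pickle.load(open('w10.pkl','rb')); RR=Ro.from_quat(RR)
print('well',ray(pp,[326,173.5],.058,PP,RR))
go([c[0][0]/1000,c[0][1]/1000,.024],85)
E
```

```text
[0.43486905 0.01382651 0.20483027]
[{'rect': [253.9, 171.5, 296.7, 223.2], 'score': 0.89}]
cap 2725 [[359.5, -9.2], [109.5, 37.7], 85.0] mean [358.5 -15. ] axis 88.0
((359.3767395019531, -10.694912910461426), 56.475215911865234)
well [[ 0.51256228 -0.20966342  0.058     ]]
now [0.4352 0.0129 0.205 ] [-1.7995e+02  1.0000e-02  8.4880e+01] turn [-0.001  0.    -0.001] shift(after turn) [-0.301 -0.735  1.81 ]
```

View pics/w11.png

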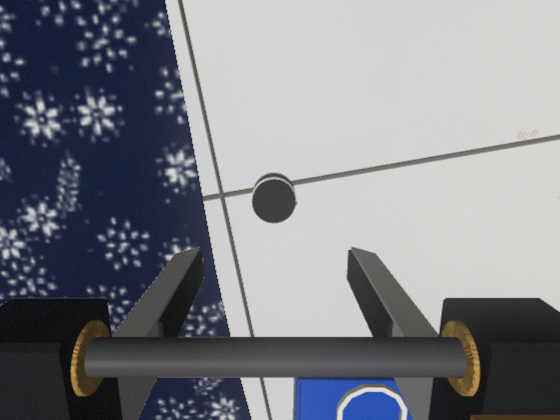

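The jar's cap is at (274,199), between the fingers; the colour mask had picked up the rug, so I'll use the cap pixels.

```bash
python3 - <<'E'
from h import *
P,R=pose(); p,W=wrist()
q=segr(p,(245,165,305,235),lambda r,g,b:(r+g+b<200),.042,P,R,'cap')
c=np.array(cv2.minEnclosingCircle(q.astype(np.float32))[0])/1000; print(c,ray(p,[274,199],.042,P,R))
go([c[0],c[1],.021],85)
E
```

```text
cap 1297 [[433.2, 16.7], [37.9, 37.1], 84.8] mean [433.2  17.2] axis 67.31
[0.43387939 0.01682308] [[0.43459754 0.01729589 0.042     ]]
now [0.4353 0.0127 0.2051] [-1.7996e+02  1.0000e-02  8.4840e+01] turn [-0.     0.    -0.002] shift(after turn) [ 0.04  -0.017  1.841]
```

>>> step_arm --plan '[{"dx":0.04,"dy":-0.015,"dz":0.2,"rx":0,"ry":0,"rz":0,"claw":0.2},{"dx":0,"dy":0,"dz":0.35,"rx":0,"ry":0,"rz":0,"claw":0.2},{"dx":0,"dy":0,"dz":0.4,"rx":0,"ry":0,"rz":0,"claw":0.2},{"dx":0,"dy":0,"dz":0.4,"rx":0,"ry":0,"rz":0,"claw":0.2},{"dx":0,"dy":0,"dz":0.3,"rx":0,"ry":0,"rz":0,"claw":0.2},{"dx":0,"dy":0,"dz":0.15,"rx":0,"ry":0,"rz":0,"claw":0.2},{"dx":0,"dy":0,"dz":0.04,"rx":0,"ry":0,"rz":0,"claw":0.2},{"dx":0,"dy":0,"dz":0,"rx":0,"ry":0,"rz":0,"claw":0.2},{"dx":0,"dy":0,"dz":0,"rx":0,"ry":0,"rz":0,"claw":0.2}]'

```text
time_s: 31.8
ee_pos: [0.4346, 0.0173, 0.0223]
eef_rot: [3.14, -0.0, 1.481]
force: [-0.6, -0.4, 0.2]
grip_width: 0.0752
grip_force: 0.0
```

>>> step_arm --plan '[{"dx":0,"dy":0,"dz":0,"rx":0,"ry":0,"rz":0,"claw":1},{"dx":0,"dy":0,"dz":0,"rx":0,"ry":0,"rz":0,"claw":1},{"dx":0,"dy":0,"dz":0,"rx":0,"ry":0,"rz":0,"claw":1},{"dx":0,"dy":0,"dz":0,"rx":0,"ry":0,"rz":0,"claw":1},{"dx":0,"dy":0,"dz":0,"rx":0,"ry":0,"rz":0,"claw":1},{"dx":0,"dy":0,"dz":0,"rx":0,"ry":0,"rz":0,"claw":1},{"dx":0,"dy":0,"dz":0,"rx":0,"ry":0,"rz":0,"claw":1}]' --grip_force 20

```text
time_s: 32.5
ee_pos: [0.4341, 0.0177, 0.0216]
eef_rot: [3.141, -0.0, 1.481]
force: [-0.7, 0.9, 3.7]
grip_width: 0.0416
grip_force: 20.0
```

```bash
python3 - <<'E'
from h import *
o=telemetry.get_obs(); print(o['grip_width'],o['grip_force'])
go([.5135,-.2105,.16],84.2)
E
```

```text
0.041553152847066094 20.00079184770584
now [0.4341 0.0177 0.0216] [179.99  -0.    84.87] turn [ 0.    -0.     0.007] shift(after turn) [-2.19   1.02  -1.384]
```

At this grip height the fingertips would touch the well wall, so I'll regrip 5 mm higher before lifting.

>>> step_arm --plan '[{"dx":0,"dy":0,"dz":0,"rx":0,"ry":0,"rz":0,"claw":0.4},{"dx":0,"dy":0,"dz":0,"rx":0,"ry":0,"rz":0,"claw":0.4},{"dx":0,"dy":0,"dz":-0.05,"rx":0,"ry":0,"rz":0,"claw":0.4},{"dx":0,"dy":0,"dz":0,"rx":0,"ry":0,"rz":0,"claw":0.4},{"dx":0,"dy":0,"dz":0,"rx":0,"ry":0,"rz":0,"claw":1},{"dx":0,"dy":0,"dz":0,"rx":0,"ry":0,"rz":0,"claw":1},{"dx":0,"dy":0,"dz":0,"rx":0,"ry":0,"rz":0,"claw":1},{"dx":0,"dy":0,"dz":0,"rx":0,"ry":0,"rz":0,"claw":1},{"dx":0,"dy":0,"dz":0,"rx":0,"ry":0,"rz":0,"claw":1}]'

```text
time_s: 33.4
ee_pos: [0.434, 0.0177, 0.0265]
eef_rot: [-3.142, 0.0, 1.481]
force: [-0.2, 0.8, 1.6]
grip_width: 0.0414
grip_force: 20.0
```

>>> step_arm --plan '[{"dx":0,"dy":0,"dz":0,"rx":0,"ry":0,"rz":0,"claw":1},{"dx":0,"dy":0,"dz":-0.1,"rx":0,"ry":0,"rz":0,"claw":1},{"dx":0,"dy":0,"dz":-0.3,"rx":0,"ry":0,"rz":0,"claw":1},{"dx":0,"dy":0,"dz":-0.4,"rx":0,"ry":0,"rz":0,"claw":1},{"dx":0,"dy":0,"dz":-0.4,"rx":0,"ry":0,"rz":0.007,"claw":1},{"dx":-0.3,"dy":0.14,"dz":-0.18,"rx":0,"ry":0,"rz":0,"claw":1},{"dx":-0.3,"dy":0.14,"dz":0,"rx":0,"ry":0,"rz":0,"claw":1},{"dx":-0.3,"dy":0.14,"dz":0,"rx":0,"ry":0,"rz":0,"claw":1},{"dx":-0.3,"dy":0.14,"dz":0,"rx":0,"ry":0,"rz":0,"claw":1}]'

```text
time_s: 34.3
ee_pos: [0.4779, -0.1086, 0.1654]
eef_rot: [3.141, 0.0, 1.47]
force: [1.1, 0.7, -0.4]
grip_width: 0.0418
grip_force: 20.0
```

>>> step_arm --plan '[{"dx":-0.3,"dy":0.14,"dz":0,"rx":0,"ry":0,"rz":0,"claw":1},{"dx":-0.3,"dy":0.14,"dz":0,"rx":0,"ry":0,"rz":0,"claw":1},{"dx":-0.25,"dy":0.12,"dz":0,"rx":0,"ry":0,"rz":0,"claw":1},{"dx":-0.14,"dy":0.06,"dz":0,"rx":0,"ry":0,"rz":0,"claw":1},{"dx":0,"dy":0,"dz":0.1,"rx":0,"ry":0,"rz":0,"claw":1},{"dx":0,"dy":0,"dz":0.2,"rx":0,"ry":0,"rz":0,"claw":1},{"dx":0,"dy":0,"dz":0.1,"rx":0,"ry":0,"rz":0,"claw":1},{"dx":0,"dy":0,"dz":0,"rx":0,"ry":0,"rz":0,"claw":1},{"dx":0,"dy":0,"dz":0,"rx":0,"ry":0,"rz":0,"claw":1}]'

```text
time_s: 35.2
ee_pos: [0.5137, -0.2099, 0.1249]
eef_rot: [3.141, 0.0, 1.471]
force: [-0.2, -0.5, -0.4]
grip_width: 0.0412
grip_force: 20.0
```

```bash
python3 - <<'E'
from h import *
o=telemetry.get_obs(); print(o['grip_width'],o['grip_force'],o['force'])
go([.5133,-.2105,.079],84.2)
E
```

```text
0.04121684433646907 19.99942034482956 [-0.18985925 -0.51567906 -0.41783772]
now [ 0.5137 -0.2099  0.1249] [179.99   0.    84.28] turn [0.    0.    0.001] shift(after turn) [-0.007 -0.003  0.459]
```

>>> step_arm --plan '[{"dx":-0.007,"dy":0,"dz":0.2,"rx":0,"ry":0,"rz":0,"claw":1},{"dx":0,"dy":0,"dz":0.15,"rx":0,"ry":0,"rz":0,"claw":1},{"dx":0,"dy":0,"dz":0.08,"rx":0,"ry":0,"rz":0,"claw":1},{"dx":0,"dy":0,"dz":0.029,"rx":0,"ry":0,"rz":0,"claw":1},{"dx":0,"dy":0,"dz":0,"rx":0,"ry":0,"rz":0,"claw":1},{"dx":0,"dy":0,"dz":0,"rx":0,"ry":0,"rz":0,"claw":1}]'

```text
time_s: 35.8
ee_pos: [0.5139, -0.2112, 0.0794]
eef_rot: [3.14, 0.0, 1.47]
force: [0.7, 0.2, -0.5]
grip_width: 0.0412
grip_force: 20.0
```

>>> step_arm --plan '[{"dx":0,"dy":0,"dz":0.006,"rx":0,"ry":0,"rz":0,"claw":1},{"dx":0,"dy":0,"dz":0,"rx":0,"ry":0,"rz":0,"claw":1},{"dx":0,"dy":0,"dz":0,"rx":0,"ry":0,"rz":0,"claw":0.35},{"dx":0,"dy":0,"dz":0,"rx":0,"ry":0,"rz":0,"claw":0.35},{"dx":0,"dy":0,"dz":0,"rx":0,"ry":0,"rz":0,"claw":0.35},{"dx":0,"dy":0,"dz":0,"rx":0,"ry":0,"rz":0,"claw":0.35}]'

```text
time_s: 36.4
ee_pos: [0.5134, -0.2111, 0.0779]
eef_rot: [-3.141, -0.0, 1.47]
force: [0.6, -0.0, -0.4]
grip_width: 0.061
grip_force: 0.0
```

>>> step_arm --plan '[{"dx":0,"dy":0,"dz":-0.1,"rx":0,"ry":0,"rz":0,"claw":0.35},{"dx":0,"dy":0,"dz":-0.3,"rx":0,"ry":0,"rz":0,"claw":0.35},{"dx":0,"dy":0,"dz":-0.4,"rx":0,"ry":0,"rz":0,"claw":0.35},{"dx":0,"dy":0,"dz":-0.4,"rx":0,"ry":0,"rz":0,"claw":0.35},{"dx":-0.2,"dy":0,"dz":-0.3,"rx":0,"ry":0,"rz":0,"claw":0.35},{"dx":-0.1,"dy":0,"dz":0,"rx":0,"ry":0,"rz":0,"claw":0.35},{"dx":0,"dy":0,"dz":0,"rx":0,"ry":0,"rz":0,"claw":0.35},{"dx":0,"dy":0,"dz":0,"rx":0,"ry":0,"rz":0,"claw":0.35}]'

```text
time_s: 37.2
ee_pos: [0.5101, -0.2406, 0.2268]
eef_rot: [-3.14, -0.001, 1.47]
force: [-0.8, -0.3, -0.7]
grip_width: 0.061
grip_force: 0.0
```

```bash
python3 - <<'E'
from h import *
p,W=wrist(); q=viewer.camera('scene')
a=cv2.resize(p['img'],None,fx=.7,fy=.7); s=cv2.resize(q['img'][180:380,270:450],None,fx=1.9,fy=1.9)[:294]
cv2.imwrite('pics/f.png',cv2.cvtColor(np.hstack([a,s[:294]]),cv2.COLOR_RGB2BGR))
t=W[60:330,100:460].reshape(-1,3); b=t[(abs(t[:,0]-.508)<.06)&(abs(t[:,1]+.28)<.05)&(t[:,2]<.06)]; print(np.median(b[:,2]),pose()[0])
E
```

```text
0.05247916557485084 [ 0.51022328 -0.24035682  0.22684519]
```

View pics/f.png

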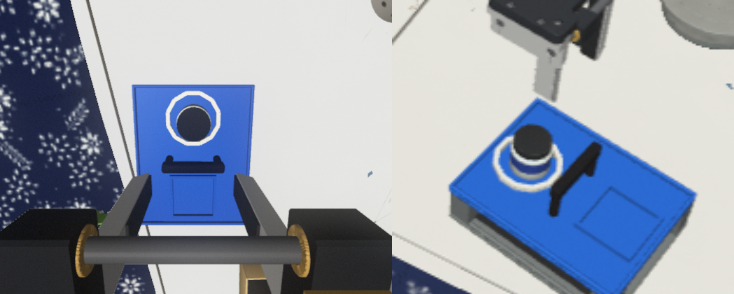

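The jar stands upright inside the white well (193,120 in the left view). The tray is level on the base and the gripper is clear of everything.

```bash
python3 -c "
from station import hand_in; print(hand_in())"
```

```text
the job is handed in; nothing more can be done
None
```

The job is handed in at about 37 s on the robot's clock: the awl and glue tube are on their outlines, the blue tray is seated flat on the base, the jar stands upright in the white well, and the bottle and mug were left alone.

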